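# Nest the measuring scoops on the hook

## Task

Hang the three drained measuring scoops on the one hook of the stand, largest first, then the medium, then the smallest, each slid all the way back along the arm so that the large one touches the stop pad, each next handle touches the one behind it, and the tins sit one inside another. Find the hook's height with care and be gentle: never press or knock hard on the hook or stand (25 N is too much), and leave the mug, jar and canister where they are.

Things in the scene. Friction and masses are not known exactly. Their poses are not given: they have to be found in the camera images.
- stand: Fixed stand: dark steel base 170 x 140 x 14 mm, steel post 18 mm thick, 224 mm high, with one hook. Origin on the counter, z up. The hook's arm lies in the plane y = 0 and points to the stand's -x. Arm: round bar 8 mm thick, level from the stop pad (x = 0) to x = -120 mm, then bent up 45 degrees to a lip. Its carriage, clamped on the post 42 mm behind the stop, was set by hand.
- stop (a point): On the front face (x = 0) of the hook's upright rubber stop pad, 30 mm wide, from 10 mm above to 40 mm below the arm's axis; it yields 1 mm per 2.5 N, at most 8 mm. This point is on the stand at the NOMINAL arm axis, 230 mm up. The real axis is up to 20 mm higher or lower, not measured: see or feel it. The clamp holds about 18 N up or down, then slips; sideways it is rigid.
- lip (a point): Point on the stand 130 mm before the stop (-x), at the NOMINAL height (230 mm) of the arm's axis, straight below the end of the rounded lip. The lip's centre is 10 mm above the real axis, its top 14 mm above, its foremost point 4 mm before this one. 116 mm of arm is free between stop and lip. The real height is off as told for stop.
- tray: Fixed white draining tray 300 x 200 mm (x, y), floor 6 mm thick, rim 12 mm high; the scoops stand in it one behind another along its x. Origin: centre of its underside.
- large: The large scoop: square open steel tin 112 x 112 mm (y, z), 44 mm deep (x), wall 3 mm, standing on its side, mouth to its -x. Its handle rises from the top: stepped steel neck 22 mm wide (x -22 to -4 mm), black eye block, black grip tab ending 215 mm above the origin. Origin: centre of the side it stands on, below the eye. About 260 g, 0.7 to 1.4 times.
- large_eye (a point): Centre of the hanging eye, 161 mm above the large scoop's origin: hole 20 mm wide (y), 22 mm high, right through (x) a block 32 mm thick (x), 34 wide, 36 high. Hung, the eye's roof rests on the arm: this point is 7 mm below the arm's real axis. With the block on the stop pad it is 16 mm before it; each next block adds 32 mm.
- large_grip (a point): Where to grip the large scoop from above: in its tab, 12 mm thick (x), 26 wide (y), 36 high, 43 mm above the eye's centre; the tab's top is 11 mm higher. Fingers close along the scoop's y.
- medium: The medium scoop: square open steel tin 88 x 88 mm (y, z), 44 mm deep (x), wall 3 mm, standing on its side, mouth to its -x. Its handle rises from the top: stepped steel neck 22 mm wide (x -22 to -4 mm), black eye block, black grip tab ending 203 mm above the origin. Origin: centre of the side it stands on, below the eye. About 190 g, 0.7 to 1.4 times.
- medium_eye (a point): Centre of the hanging eye, 149 mm above the medium scoop's origin: hole 20 mm wide (y), 22 mm high, right through (x) a block 32 mm thick (x), 34 wide, 36 high. Hung, the eye's roof rests on the arm: this point is 7 mm below the arm's real axis. With the block on the stop pad it is 16 mm before it; each next block adds 32 mm.
- medium_grip (a point): Where to grip the medium scoop from above: in its tab, 12 mm thick (x), 26 wide (y), 36 high, 43 mm above the eye's centre; the tab's top is 11 mm higher. Fingers close along the scoop's y.
- small: The small scoop: square open steel tin 64 x 64 mm (y, z), 44 mm deep (x), wall 3 mm, standing on its side, mouth to its -x. Its handle rises from the top: stepped steel neck 22 mm wide (x -22 to -4 mm), black eye block, black grip tab ending 191 mm above the origin. Origin: centre of the side it stands on, below the eye. About 130 g, 0.7 to 1.4 times.
- small_eye (a point): Centre of the hanging eye, 137 mm above the small scoop's origin: hole 20 mm wide (y), 22 mm high, right through (x) a block 32 mm thick (x), 34 wide, 36 high. Hung, the eye's roof rests on the arm: this point is 7 mm below the arm's real axis. With the block on the stop pad it is 16 mm before it; each next block adds 32 mm.
- small_grip (a point): Where to grip the small scoop from above: in its tab, 12 mm thick (x), 26 wide (y), 36 high, 43 mm above the eye's centre; the tab's top is 11 mm higher. Fingers close along the scoop's y.
- mug: Bystander: white mug, 72 mm across, 80 mm high; origin centre of underside.
- jar: Bystander: amber glass jar, 72 mm across, 100 mm high; origin centre of underside.
- canister: Bystander: white ceramic canister, 70 mm across, 110 mm high; origin centre of underside.
Things that resemble listed ones, but are neither listed nor needed, are in the scene too. What is shaped like the small but green is not meant.

How it is judged:
On the way, in this order (a step that is already met when the one before it is completed fails the run):
1. the large scoop's eye is on the hook's arm, behind the lip (x of large_eye in the frame of stand between -0.102 and -0.008 m and y of large_eye in the frame of stand between -0.01 and 0.01 m and z of large_eye in the frame of stand between 0.19 and 0.262 m), for 0.2 s.
2. the medium scoop's eye is on the hook's arm, behind the lip (x of medium_eye in the frame of stand between -0.102 and -0.008 m and y of medium_eye in the frame of stand between -0.01 and 0.01 m and z of medium_eye in the frame of stand between 0.19 and 0.262 m), for 0.2 s.
3. the small scoop's eye is on the hook's arm, behind the lip (x of small_eye in the frame of stand between -0.102 and -0.008 m and y of small_eye in the frame of stand between -0.01 and 0.01 m and z of small_eye in the frame of stand between 0.19 and 0.262 m), for 0.2 s.
At the end, for the whole second after the job is handed in: All three scoops hang at rest on the hook's arm, upright within 0.2 rad, eyes within 10 mm of the arm's plane, 190 to 262 mm above the counter, and within 6 mm of fully home: large eye 16 mm, medium 48 mm, small 80 mm in front of where the unpressed stop pad stands (x of large_eye in the frame of stand between -0.022 and -0.01 m and y of large_eye in the frame of stand between -0.01 and 0.01 m and z of large_eye in the frame of stand between 0.19 and 0.262 m and angle between each of large, medium, small's own z axis and vertical below 0.2 rad and linear speed of each of large, medium, small below 0.03 m/s and x of medium_eye in the frame of stand between -0.054 and -0.042 m and y of medium_eye in the frame of stand between -0.01 and 0.01 m and z of medium_eye in the frame of stand between 0.19 and 0.262 m and x of small_eye in the frame of stand between -0.086 and -0.074 m and y of small_eye in the frame of stand between -0.01 and 0.01 m and z of small_eye in the frame of stand between 0.19 and 0.262 m); the robot touches nothing.
It fails at once if the hook or stand is pressed or knocked with more than 25 N (contact force between anything else and stand above 25 N).
It fails at once if the mug, jar or canister is pushed more than 20 mm or tipped (distance of any of mug, jar, canister from where it was at the start of the episode above 0.02 m or angle between any of mug, jar, canister's own z axis and vertical above 0.3 rad).
It also fails if it takes over 72 s, if anything falls off the work surface, if the arm or the gripper's body presses on something with over 40 N, if the wrist force passes 120 N, or if a joint passes its speed limit or range.

## Robot

A 6-joint arm with a two-finger parallel gripper is mounted at the origin on the work surface. World frame = base frame: x ahead of the robot, y to its left, z up, the work surface at z = 0. Lengths are in m, angles in rad, forces in N, time in s.
With the tool pointing down it reaches from about 0.35 to 0.975 m from the base axis. Payload 4.9 kg.
Tool frame: the origin (TCP) lies at the very end of the fingers, on their centre line; the grasp point (between the pads) lies 19 mm behind it (ctrl.grasp_offset is the distance from the TCP to the grasp point, in m); z points along the fingers, y is the line along which they close (so a half turn about z gives the same grasp; the last joint's range is limited). The gripper opens to 85 mm and grips with 20 to 120 N. Pads are 22 mm wide; open, the fingers measure 114 mm over their backs; the gripper's body (76 mm by 85 mm) begins 54 mm behind the grasp point. The pads swing forward as they close: fully open they stand 13 mm farther back than shut.
Start: joints at [1.004, 0.053, 1.613, -0, 1.476, -0.119], TCP at [0.271, 0.563, 0.231] pointing down, gripper open.
Joint ranges: [-3.01, 3.01], [-1.01, 2.22], [0.06, 2.58], [-1.02, 4.17], [0.09, 2.62], [-3.14, 3.14]. Speed limits (rad/s): [2.57, 2.57, 3.14, 3.14, 3.14, 3.14].

## Interface

Orientations are given as a rotation vector (axis times angle).
In Python, from station import ctrl, optics gives the robot as it stands.
- The arm moves only by the shell command python3 -m handwheel 'ROWS' [OPENING] [FORCE]. ROWS is JSON, a list of rows, each an object of numbers: "tx", "ty", "tz": the shift along the tool's x, y, z in mm; "roll": the turn about the tool's z in rad. A call has 1 to 12 rows; each row shifts and turns the commanded pose from where the row before left it, along the tool's axes as they then stand; what a row does not reach is not made up. A row lasts 1/12 s, in which the tool goes at most 41.7 mm and 7.16 degrees, less where a joint would pass 70% of its speed; a pose out of reach is approached as far as the arm can. A call with a gripper value outside its range is refused whole. OPENING is the finger opening in mm, from 0 to 85.4, set as the call begins (- or left out, the last holds). The fingers move at their own pace and stop on an object; FORCE is the grip in N (left out, the last holds). Time passes only in rows, so rows that do not move let the fingers close. It gives the time, the measured TCP pose, the force, the opening and the grip force at its end, in the units of the state.
- ctrl.get_obs(): the state, without advancing time (a new reading comes with each control period).
- optics.get_image(name): name is "scene" or "side" or "wrist"; returns (picture, depth): 400x640x3 uint8, red, green, blue; 400x640 float32, m along the optical axis (not along the pixel's ray), 0 where there is no reading.
- optics.camera_params(name): a dict with "mtx" (3x3 intrinsics, pixels), "extrinsics" (4x4, takes a point from camera to world coordinates); the wrist camera has in their place "tool_from_camera" (4x4, takes a point from camera to tool coordinates, whose origin is the TCP and whose axes are the flange's). Camera axes: x right, y down, z forward; pixel columns grow to the right and rows downward; lengths in m; the calibration is good to about 2 mm. A picture is of the moment at which its call begins: read the wrist's pose just before it. camera_params takes no time and is no camera call.
- ctrl.finish_job(): hands the job in; it is judged then, once.
The state is a dict: "t": time; "q": joint angles; "dq": joint speeds; "effort": joint torques, N m; "tool_pos": TCP position; "tool_rot": TCP orientation; "contact_force": force on the tool from outside, world axes, zero at the start; "wrist_torque": the same for the moment, N m; "opening": finger opening in m; "grip_force": force on a finger pad.
Only numpy, scipy, OpenCV 4.12 (cv2) and the standard library are available. Lean on these libraries where they do the work, as an engineer would, in place of code of your own. Each camera call takes 0.05 s, during which the arm holds its last target. There are 200 camera calls.

## Working session

There is one attempt and no reset: what is moved stays moved. The work goes in short steps, Python scripts to look and compute and a shell command to move; the robot and the scene stay as the last step left them, time stands still between calls to the robot, and variables do not carry over. Pictures are saved under pics/ and viewed, at most 10 in all, crops included, and the job is handed in when it is done.

```bash
mkdir -p pics; ls; python3 - <<'E'
from station import ctrl, optics
import numpy as np, cv2
o=ctrl.get_obs(); print(o)
for n in ("scene","side"):
    im,d=optics.get_image(n); p=optics.camera_params(n)
    np.savez(f"{n}.npz",im=im,d=d,K=p["mtx"],E=p["extrinsics"])
    cv2.imwrite(f"pics/{n}0.png",im[:,:,::-1]); print(n,p["mtx"],p["extrinsics"],(d>0).mean())
print(optics.camera_params("wrist"), ctrl.grasp_offset)
E
```

```text
pics
{'t': 0.0, 'q': array([ 1.00398678e+00,  5.33517936e-02,  1.61428031e+00,  1.73735621e-05,
        1.47598613e+00, -1.19017121e-01]), 'dq': array([-1.21876963e-05,  3.26201312e-04, -1.09036195e-03, -1.98030312e-03,
       -1.41593956e-03,  4.34395123e-04]), 'effort': array([ 4.02487121e-04, -3.93700433e+01, -3.70159650e+01, -1.63366867e-04,
        7.37683353e-03, -1.31318956e-05]), 'tool_pos': array([0.27028398, 0.5628553 , 0.23007433]), 'tool_rot': array([-6.97376033e-01, -3.06249588e+00,  2.98673782e-03]), 'contact_force': array([0.57166586, 0.01796022, 0.3043175 ]), 'wrist_torque': array([-0.05772158, -0.02230673, -0.01169405]), 'grip_force': 0.0, 'opening': 0.08543709845170105}
scene [[363.69308957   0.         312.71146451]
 [  0.         363.69308957 193.96149515]
 [  0.           0.           1.        ]] [[ 3.22939594e-01  6.38832039e-01 -6.98286220e-01  1.24935602e+00]
 [ 9.46419254e-01 -2.18595262e-01  2.37711396e-01 -2.35941634e-01]
 [-7.84402911e-04 -7.37637945e-01 -6.75196007e-01  7.90896825e-01]
 [ 0.00000000e+00  0.00000000e+00  0.00000000e+00  1.00000000e+00]] 0
[... 191 characters left out ...]
3]
 [-0.05213557 -0.66352196  0.74633805 -0.62053018]
 [ 0.00486392 -0.7475143  -0.66422791  0.7051236 ]
 [ 0.          0.          0.          1.        ]] 0.995890625
{'mtx': array([[318.59996814,   0.        , 317.91785705],
       [  0.        , 318.59996814, 199.26837213],
       [  0.        ,   0.        ,   1.        ]]), 'tool_from_camera': array([[ 5.98589322e-04, -9.46359566e-01, -3.23114861e-01,
         8.43115676e-02],
       [ 9.99999633e-01,  7.64268058e-04, -3.85879143e-04,
         2.81413142e-04],
       [ 6.12126785e-04, -3.23114511e-01,  9.46359677e-01,
        -1.42377183e-01],
       [ 0.00000000e+00,  0.00000000e+00,  0.00000000e+00,
         1.00000000e+00]])} 0.0187
```

View pics/scene0.png

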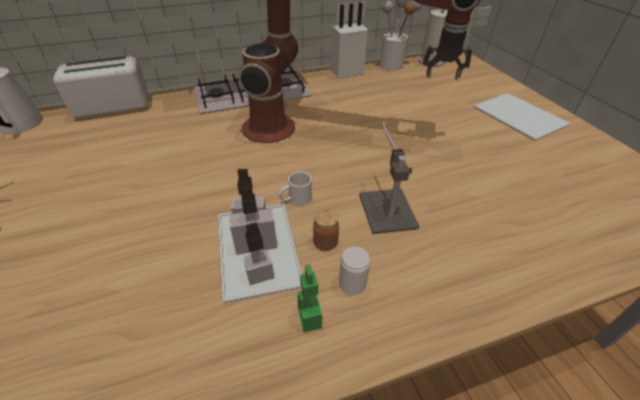

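View pics/side0.png

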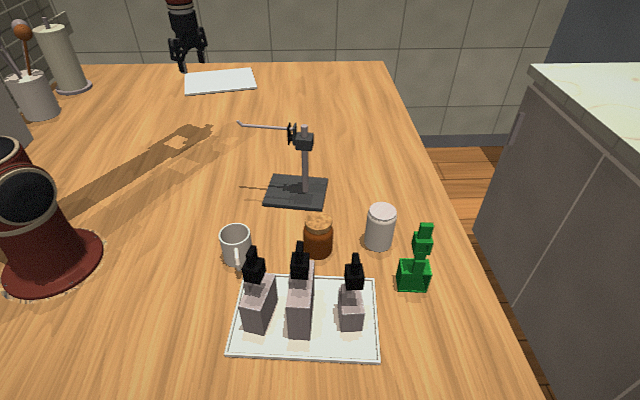

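The scene view shows the tray with its three scoops around (258,250), the stand base at (388,210) and the hook lip at (385,125). In the side view the black handles are at columns 255, 300 and 354, and the arm runs from (240,124) to (290,129). Next I measure from depth and masks.

```bash
cat > h.py <<'E'
import numpy as np, cv2
def cloud(im,d,K,E):
    v,u=np.mgrid[:d.shape[0],:d.shape[1]]
    P=np.stack([(u-K[0,2])/K[0,0]*d,(v-K[1,2])/K[1,1]*d,d],-1)
    return P@E[:3,:3].T+E[:3,3]
def load(n):
    z=np.load(n+".npz"); return z["im"],z["d"],cloud(z["im"],z["d"],z["K"],z["E"])
def rect(xy):
    (c,s,a)=cv2.minAreaRect((xy*1000).astype(np.float32)); return np.round(c,1),np.round(s,1),round(a,2)
E
python3 - <<'E'
from h import *
for n in ("scene","side"):
    im,d,P=load(n); hsv=cv2.cvtColor(im,cv2.COLOR_RGB2HSV); V=hsv[...,2];S=hsv[...,1];Z=P[...,2]
    print("==",n)
    # tray
    ok=(d>0)
    m=ok&(Z<.02)&(V>150)&(S<40)&(np.hypot(P[...,0]-.5,P[...,1])<.5)
    k,l,st,_=cv2.connectedComponentsWithStats(m.astype(np.uint8))
    for i in range(1,k):
        if st[i,4]>300: print("white low",st[i],rect(P[l==i][:,:2]))
    # black parts
    m=ok&(V<60)&(Z>.08)&(Z<.26)&(P[...,0]>.25)&(P[...,1]<.2)
    k,l,st,_=cv2.connectedComponentsWithStats(m.astype(np.uint8))
    for i in range(1,k):
        if st[i,4]>30:
            q=P[l==i]; print("black",st[i],q.min(0).round(3),q.max(0).round(3),np.median(q,0).round(3)); 
    # stand base
    m=ok&(V<110)&(S<70)&(Z>.005)&(Z<.025)&(P[...,0]>.25)
    k,l,st,_=cv2.connectedComponentsWithStats(m.astype(np.uint8))
    for i in range(1,k):
        if st[i,4]>300: print("base",st[i],rect(P[l==i][:,:2]),np.median(P[l==i],0).round(3))
    # tall things near the stand
    sl=(slice(110,205),slice(370,420)) if n=="scene" else (slice(110,190),slice(225,330))
    q=P[sl][ok[sl]&(Z[sl]>.19)&(Z[sl]<.3)]
    k=np.argsort(q[:,0]); print("hook",len(q)); 
    for a in np.array_split(q[k],12): print(a.mean(0).round(4),a.min(0).round(3),a.max(0).round(3))
E
python3 -c "
import cv2;a=cv2.imread('pics/side0.png');cv2.imwrite('pics/sidecrop.png',cv2.resize(a[100:360,215:445],None,fx=2.3,fy=2.3,interpolation=cv2.INTER_CUBIC))"
```

```text
== scene
white low [ 219  204   82   98 3562] (array([ 595.2, -175. ]), array([198.8, 301.2]), 84.01)
black [238 170  19  44 483] [ 0.5   -0.194  0.141] [ 0.605 -0.157  0.225] [ 0.59  -0.177  0.186]
black [246 223  17  29 363] [ 0.673 -0.205  0.092] [ 0.704 -0.172  0.2  ] [ 0.692 -0.188  0.163]
base [ 360  189   59   44 1639] (array([581.1, 229.6]), array([136.9, 168.7]), 79.41) [0.598 0.221 0.016]
hook 451
[0.4561 0.2538 0.2192] [0.436 0.246 0.213] [0.483 0.261 0.229]
[0.5127 0.2429 0.2174] [0.484 0.235 0.213] [0.54  0.25  0.221]
[0.5604 0.2284 0.2135] [0.541 0.218 0.191] [0.567 0.247 0.225]
[0.5722 0.23   0.2186] [0.567 0.216 0.197] [0.58  0.248 0.226]
[0.5816 0.2251 0.2126] [0.58  0.215 0.195] [0.583 0.244 0.225]
[0.5847 0.2281 0.2114] [0.583 0.212 0.194] [0.587 0.244 0.226]
[0.5961 0.2197 0.2033] [0.588 0.207 0.19 ] [0.603 0.248 0.228]
[0.6062 0.2212 0.2104] [0.603 0.206 0.193] [0.609 0.245 0.228]
[0.6111 0.2248 0.2118] [0.609 0.211 0.196] [0.612 0.244 0.228]
[0.6141 0.2239 0.2057] [0.613 0.205 0.192] [0.616 0.243 0.226]
[0.62   0.2194 0.1966] [0.616 0.203 0.191] [0.623 0.243 0.2
[... 1033 characters left out ...]
 0.226]
[0.4804 0.2502 0.2141] [0.463 0.245 0.209] [0.497 0.258 0.217]
[0.5147 0.2433 0.2142] [0.499 0.237 0.208] [0.532 0.249 0.218]
[0.5482 0.2353 0.2135] [0.533 0.221 0.192] [0.562 0.244 0.222]
[0.5653 0.2287 0.209 ] [0.562 0.22  0.19 ] [0.568 0.253 0.224]
[0.5731 0.2301 0.205 ] [0.568 0.216 0.19 ] [0.578 0.251 0.223]
[0.5809 0.2276 0.2092] [0.578 0.214 0.191] [0.584 0.243 0.224]
[0.5896 0.2256 0.1957] [0.584 0.208 0.19 ] [0.595 0.247 0.222]
[0.5981 0.2221 0.2067] [0.595 0.208 0.191] [0.601 0.234 0.225]
[0.6041 0.2208 0.2096] [0.601 0.208 0.19 ] [0.608 0.237 0.225]
[0.6102 0.2208 0.2053] [0.608 0.205 0.191] [0.614 0.236 0.226]
[0.6198 0.2247 0.1944] [0.614 0.204 0.192] [0.627 0.245 0.196]
```

View pics/sidecrop.png

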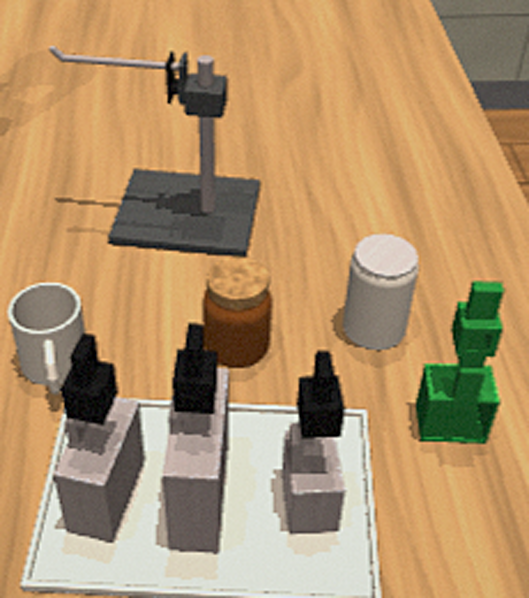

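In the crop the left handle (x≈0.50) is the medium, the middle one (0.585) the large and the right one (0.68) the small; the green one is a decoy. The arm axis is near z≈0.212 and the stand yaw about −11°. I'll rise, roll, and go over the scoops for a closer look.

```bash
python3 -m handwheel '[{"tz":-33,"roll":-0.117},{"tz":-33,"roll":-0.117},{"tz":-33,"roll":-0.117},{"tz":0}]' 85
cat >> h.py <<'E'
from scipy.spatial.transform import Rotation as R
def pose():
    from station import ctrl
    o=ctrl.get_obs(); return o, np.array(o["tool_pos"]), R.from_rotvec(o["tool_rot"]).as_matrix()
def togo(target, yawy=None):
    """mm in tool axes from measured TCP to target TCP; yawy = wanted world angle of tool y, deg"""
    o,p,M=pose(); d=M.T@(np.array(target)-p)*1000
    a=np.degrees(np.arctan2(M[1,1],M[0,1]))
    print("t",round(o["t"],2),"tcp",p.round(4),"tool y angle",round(a,2),"tilt",np.degrees(np.arccos(-M[2,2])).round(2),"togo",d.round(1), "" if yawy is None else "roll %.4f"%-np.radians(yawy-a))
def wrist(name):
    from station import optics
    o,p,M=pose(); im,d=optics.get_image("wrist"); c=optics.camera_params("wrist")
    T=np.eye(4);T[:3,:3]=M;T[:3,3]=p; E=T@c["tool_from_camera"]
    np.savez(name+".npz",im=im,d=d,K=c["mtx"],E=E); cv2.imwrite(f"pics/{name}.png",im[:,:,::-1]); return im,d,cloud(im,d,c["mtx"],E)
E
python3 -c "
from h import *; togo([.585,-.18,.33],84)"
```

```text
t 0.1 tcp [0.2703 0.5629 0.2302] tool y angle 64.34 tilt 0.1 togo [-605.3 -533.6  -99. ] roll -0.3431$[0]: bad value
```

```bash
python3 -m handwheel '[{"tx":0,"ty":0,"tz":-33,"roll":-0.117},{"tx":0,"ty":0,"tz":-33,"roll":-0.117},{"tx":0,"ty":0,"tz":-33,"roll":-0.117},{"tx":0,"ty":0,"tz":0,"roll":0}]' 85
python3 -c "
from h import *; togo([.585,-.18,.33],84)"
```

```text
t: 0.43
tool_pos: [0.2719, 0.5654, 0.339]
tool_rot: [0.146, 3.132, 0.017]
contact_force: [0.3, -0.8, 1.5]
opening: 0.0849
grip_force: 0.0
t 0.43 tcp [0.2719 0.5654 0.339 ] tool y angle 84.65 tilt 0.72 togo [-381.2 -713.1    3.3] roll 0.0114
```

```bash
python3 -m handwheel '[{"tx":-18,"ty":-35,"tz":0,"roll":0},{"tx":-18,"ty":-35,"tz":0,"roll":0},{"tx":-18,"ty":-35,"tz":0,"roll":0},{"tx":-18,"ty":-35,"tz":0,"roll":0},{"tx":-18,"ty":-35,"tz":0,"roll":0},{"tx":-18,"ty":-35,"tz":0,"roll":0},{"tx":-18,"ty":-35,"tz":0,"roll":0},{"tx":-18,"ty":-35,"tz":0,"roll":0},{"tx":-18,"ty":-35,"tz":0,"roll":0},{"tx":-18,"ty":-35,"tz":0,"roll":0},{"tx":-18,"ty":-35,"tz":0,"roll":0},{"tx":0,"ty":0,"tz":0,"roll":0}]'
python3 -c "
from h import *; togo([.585,-.18,.34],84)"
```

```text
t: 1.43
tool_pos: [0.4321, 0.1557, 0.3296]
tool_rot: [0.166, 3.137, -0.004]
contact_force: [-0.3, 0.4, -0.3]
opening: 0.0851
grip_force: 0.0
t 1.43 tcp [0.4321 0.1557 0.3296] tool y angle 83.94 tilt 0.16 togo [-187.5 -317.7   -9.4] roll -0.0011
```

```bash
python3 -c "
from h import *; wrist('w_hook')"
python3 -m handwheel '[{"tx":-19,"ty":-32,"tz":-1,"roll":0},{"tx":-19,"ty":-32,"tz":-1,"roll":0},{"tx":-19,"ty":-32,"tz":-1,"roll":0},{"tx":-19,"ty":-32,"tz":-1,"roll":0},{"tx":-19,"ty":-32,"tz":-1,"roll":0},{"tx":-19,"ty":-32,"tz":-1,"roll":0},{"tx":-19,"ty":-32,"tz":-1,"roll":0},{"tx":-19,"ty":-32,"tz":-1,"roll":0},{"tx":-19,"ty":-32,"tz":-1,"roll":0},{"tx":-16,"ty":-30,"tz":0,"roll":0},{"tx":0,"ty":0,"tz":0,"roll":0},{"tx":0,"ty":0,"tz":0,"roll":0}]'
python3 - <<'E'
from h import *
wrist('w_scoops')
for n in('w_hook','w_scoops'):
    im,d,P=load(n); V=im.max(-1); Z=P[...,2]
    if n=='w_hook':
        m=(d>0)&(Z>.195)&(Z<.26)&(P[...,1]>.1)
        q=P[m]; print(len(q),q.min(0),q.max(0))
    else:
        m=(d>0)&(V<75)&(Z>.13)&(Z<.24)&(P[...,1]<0)
        k,l,st,_=cv2.connectedComponentsWithStats(m.astype(np.uint8))
        for i in range(1,k):
            if st[i,4]<100: continue
            q=P[l==i]; zt=np.percentile(q[:,2],97)
            t=q[q[:,2]>zt-.008]; b=q[(q[:,2]<zt-.030)&(q[:,2]>zt-.042)]
            print(st[i],"top z",zt.round(4),"tab",rect(t[:,:2]),"block top",rect(b[:,:2]) if len(b)>20 else None, np.median(b[:,2]) if len(b) else 0)
togo([.585,-.18,.34],84)
a=np.vstack([cv2.imread('pics/w_hook.png'),cv2.imread('pics/w_scoops.png')]);cv2.imwrite('pics/both.png',cv2.resize(a,None,fx=.75,fy=.75,interpolation=cv2.INTER_AREA))
E
```

```text
t: 2.48
tool_pos: [0.5862, -0.1735, 0.3379]
tool_rot: [-0.154, -3.136, -0.002]
contact_force: [-0.5, 0.7, 0.2]
opening: 0.0847
grip_force: 0.0
2155 [0.43075667 0.20657327 0.19500354] [0.62100234 0.26295271 0.22692984]
[ 290   68   42   43 1298] top z 0.2098 tab (array([ 500.3, -171.9]), array([26., 12.]), 73.05) block top (array([ 500.5, -171.6]), array([33.2, 31.8]), 72.87) 0.17285339953947898
[ 298  157   35   43 1406] top z 0.2215 tab (array([ 584.3, -176.4]), array([25.1, 11.9]), 83.89) block top (array([ 584.9, -175.6]), array([32.7, 32.5]), 83.24) 0.18485201153664477
[ 298  236   32   48 1285] top z 0.1973 tab (array([ 682.9, -186.6]), array([11.5, 24.8]), 1.35) block top (array([ 683.4, -186.8]), array([32.2, 33.3]), 0.12) 0.16077826884866947
[374 331  29  30 382] top z 0.154 tab (array([ 823., -110.]), array([22.3, 42.3]), 35.66) block top None 0
[386 348  16  33 312] top z 0.1894 tab (array([ 829.5, -107.6]), array([10.8, 25.2]), 54.62) block top (array([831.8, -96.2]), array([30.6,  8.2]), 31.77) 0.15695554415327556
t 2.53 tcp [ 0.586  -0.1725  0.3384] tool y angle 84.47 tilt 0.12 togo [ 0.3 -7.5 -1.6] roll 0.0082
```

View pics/both.png

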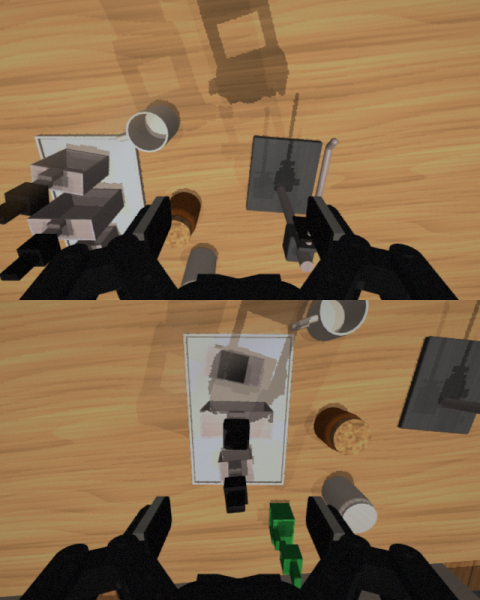

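The top half shows the arm at about (330,175) scaled, beside the finger. The bottom half shows the three handles in line: medium (235,433), large (235,490), with the small one hidden towards the gripper. Depth is consistent to about 0.5 mm (tab tops .2215/.2098/.1973). Next I fit the hook.

```bash
python3 - <<'E'
from h import *
for n in('w_hook','scene','side'):
    im,d,P=load(n); Z=P[...,2]
    m=(d>0)&(Z>.185)&(Z<.26)&(P[...,1]>.19)&(P[...,1]<.29)&(P[...,0]>.40)&(P[...,0]<.66)
    q=P[m]; a=q[(q[:,0]>.45)&(q[:,0]<.54)&(q[:,2]>.20)]
    vx,vy,x0,y0=cv2.fitLine((a[:,:2]).astype(np.float32),cv2.DIST_HUBER,0,.001,.001).ravel()
    u=np.array([vx,vy])*np.sign(vx); v=np.array([-u[1],u[0]]); c=np.array([x0,y0])
    s=(q[:,:2]-c)@u; w=(q[:,:2]-c)@v
    print(n,"yaw",np.degrees(np.arctan2(u[1],u[0])).round(2),"c",c.round(4),"lip smin",s.min().round(4),"tip xy",(c+s.min()*u).round(4))
    for lo in np.arange(-.08,.14,.01):
        k=(s>=lo)&(s<lo+.01)
        if k.sum()>3: print("  s %.3f n%d w %.4f..%.4f z95 %.4f zmed %.4f zmax %.4f"%(lo,k.sum(),w[k].min(),w[k].max(),np.percentile(q[k,2],95),np.median(q[k,2]),q[k,2].max()))
E
```

```text
w_hook yaw -11.42 c [0.4775 0.2504] lip smin -0.0479 tip xy [0.4306 0.2599]
  s -0.050 n92 w -0.0035..0.0043 z95 0.2263 zmed 0.2245 zmax 0.2269
  s -0.040 n96 w -0.0034..0.0044 z95 0.2229 zmed 0.2170 zmax 0.2237
  s -0.030 n108 w -0.0032..0.0048 z95 0.2166 zmed 0.2153 zmax 0.2169
  s -0.020 n107 w -0.0030..0.0043 z95 0.2164 zmed 0.2153 zmax 0.2174
  s -0.010 n97 w -0.0030..0.0049 z95 0.2164 zmed 0.2152 zmax 0.2166
  s -0.000 n101 w -0.0028..0.0050 z95 0.2164 zmed 0.2151 zmax 0.2170
  s 0.010 n95 w -0.0031..0.0052 z95 0.2168 zmed 0.2152 zmax 0.2173
  s 0.020 n77 w -0.0026..0.0052 z95 0.2164 zmed 0.2151 zmax 0.2170
  s 0.080 n411 w -0.0129..0.0034 z95 0.2221 zmed 0.2074 zmax 0.2234
  s 0.090 n107 w -0.0127..0.0091 z95 0.2222 zmed 0.2157 zmax 0.2230
  s 0.100 n380 w -0.0173..0.0118 z95 0.2225 zmed 0.2162 zmax 0.2233
  s 0.110 n164 w -0.0178..0.0068 z95 0.2229 zmed 0.1957 zmax 0.2240
  s 0.120 n440 w -0.0176..0.0201 z95 0.2244 zmed 0.2135 zmax 0.2252
  s 0.130 n233 w -0.0172..0.0223 z95 0.2245 zmed 0.1955 zmax 0.2253
  s 0.140 n123 w -0.0174..0.0219 z95 0.1956 zmed 0.1947 zmax 0.1965
sce
[... 2194 characters left out ...]
0.2176 zmed 0.2145 zmax 0.2181
  s 0.040 n14 w -0.0017..0.0052 z95 0.2169 zmed 0.2141 zmax 0.2182
  s 0.050 n12 w -0.0034..0.0053 z95 0.2162 zmed 0.2144 zmax 0.2165
  s 0.060 n13 w -0.0129..0.0192 z95 0.2214 zmed 0.2124 zmax 0.2221
  s 0.070 n73 w -0.0134..0.0175 z95 0.2224 zmed 0.2057 zmax 0.2241
  s 0.080 n68 w -0.0151..0.0143 z95 0.2225 zmed 0.2077 zmax 0.2244
  s 0.090 n41 w -0.0175..0.0178 z95 0.1960 zmed 0.1945 zmax 0.1964
  s 0.100 n64 w -0.0198..0.0109 z95 0.2240 zmed 0.2008 zmax 0.2249
  s 0.110 n80 w -0.0188..0.0204 z95 0.2245 zmed 0.2036 zmax 0.2257
  s 0.120 n42 w -0.0195..0.0209 z95 0.1962 zmed 0.1943 zmax 0.1964
  s 0.130 n19 w -0.0162..0.0187 z95 0.1954 zmed 0.1925 zmax 0.1956
```

```bash
python3 -c "
from h import *; togo([.5845,-.176,.204-.0187+.006],83.6); togo([.5845,-.176,.240],83.6)"
```

```text
t 2.53 tcp [ 0.586  -0.1725  0.3384] tool y angle 84.47 tilt 0.12 togo [  0.9  -3.8 147.1] roll 0.0152
t 2.53 tcp [ 0.586  -0.1725  0.3384] tool y angle 84.47 tilt 0.12 togo [ 1.  -3.7 98.4] roll 0.0152
```

```bash
python3 -m handwheel '[{"tx":1,"ty":-4,"tz":30,"roll":0.015},{"tx":0,"ty":0,"tz":40,"roll":0},{"tx":0,"ty":0,"tz":40,"roll":0},{"tx":0,"ty":0,"tz":22,"roll":0},{"tx":0,"ty":0,"tz":10,"roll":0},{"tx":0,"ty":0,"tz":4,"roll":0},{"tx":0,"ty":0,"tz":0,"roll":0}]' 60
python3 -c "
from h import *; togo([.5845,-.176,.1913],83.6)"
```

```text
t: 3.12
tool_pos: [0.5846, -0.1763, 0.1937]
tool_rot: [0.173, 3.136, 0.0]
contact_force: [0.7, -0.7, 0.0]
opening: 0.0598
grip_force: 0.0
t 3.12 tcp [ 0.5846 -0.1763  0.1937] tool y angle 83.68 tilt 0.02 togo [0.2 0.2 2.4] roll 0.0013
```

```bash
python3 -m handwheel '[{"tx":0,"ty":0,"tz":1,"roll":0},{"tx":0,"ty":0,"tz":0,"roll":0},{"tx":0,"ty":0,"tz":0,"roll":0},{"tx":0,"ty":0,"tz":0,"roll":0},{"tx":0,"ty":0,"tz":0,"roll":0}]' 10 70
python3 -c "
from h import *; togo([.5845,-.176,.1913],83.6)"
```

```text
t: 3.53
tool_pos: [0.5858, -0.1776, 0.195]
tool_rot: [0.175, 3.132, -0.001]
contact_force: [0.7, 2.4, 6.7]
opening: 0.0245
grip_force: 69.6
t 3.53 tcp [ 0.5858 -0.1776  0.195 ] tool y angle 83.6 tilt 0.25 togo [1.5 1.5 3.7] roll -0.0001
```

```bash
python3 -m handwheel '[{"tx":0,"ty":0,"tz":-5,"roll":0},{"tx":0,"ty":0,"tz":-10,"roll":0},{"tx":0,"ty":0,"tz":-20,"roll":0},{"tx":0,"ty":0,"tz":-35,"roll":0},{"tx":0,"ty":0,"tz":-40,"roll":0},{"tx":0,"ty":0,"tz":-40,"roll":0},{"tx":0,"ty":0,"tz":-40,"roll":0},{"tx":0,"ty":0,"tz":-35,"roll":0},{"tx":0,"ty":0,"tz":-15,"roll":0},{"tx":0,"ty":0,"tz":-5,"roll":0},{"tx":0,"ty":0,"tz":0,"roll":0}]'
python3 -c "
from h import *; togo([.38,.27,.44],78.9)"
```

```text
t: 4.45
tool_pos: [0.5846, -0.1777, 0.4391]
tool_rot: [0.176, 3.134, -0.002]
contact_force: [-0.0, 0.2, -2.1]
opening: 0.0245
grip_force: 69.0
t 4.45 tcp [ 0.5846 -0.1777  0.4391] tool y angle 83.58 tilt 0.16 togo [253.4 422.   -2. ] roll 0.0817
```

```bash
python3 -m handwheel '[{"tx":10,"ty":17,"tz":0,"roll":0},{"tx":20,"ty":33,"tz":0,"roll":0},{"tx":20,"ty":33,"tz":0,"roll":0},{"tx":20,"ty":33,"tz":0,"roll":0},{"tx":20,"ty":33,"tz":0,"roll":0},{"tx":20,"ty":33,"tz":0,"roll":0},{"tx":20,"ty":33,"tz":0,"roll":0},{"tx":20,"ty":33,"tz":0,"roll":0},{"tx":20,"ty":33,"tz":0,"roll":0},{"tx":20,"ty":33,"tz":0,"roll":0},{"tx":20,"ty":33,"tz":0,"roll":0},{"tx":20,"ty":33,"tz":0,"roll":0}]'
python3 -m handwheel '[{"tx":15,"ty":28,"tz":0,"roll":0.04},{"tx":8,"ty":14,"tz":0,"roll":0.042},{"tx":0,"ty":0,"tz":0,"roll":0},{"tx":0,"ty":0,"tz":0,"roll":0},{"tx":0,"ty":0,"tz":0,"roll":0}]'
python3 -c "
from h import *; togo([.38,.27,.44],78.9)"
```

```text
t: 5.45
tool_pos: [0.3966, 0.227, 0.434]
tool_rot: [-0.176, -3.132, 0.003]
contact_force: [1.5, 0.2, -1.7]
opening: 0.0245
grip_force: 69.2
t: 5.87
tool_pos: [0.3807, 0.2697, 0.4353]
tool_rot: [-0.304, -3.124, 0.004]
contact_force: [-0.2, -0.3, -2.1]
opening: 0.0246
grip_force: 69.3
t 5.87 tcp [0.3807 0.2697 0.4353] tool y angle 78.9 tilt 0.19 togo [ 0.8  0.1 -4.7] roll -0.0000
```

```bash
python3 -m handwheel '[{"tx":0,"ty":0,"tz":20,"roll":0},{"tx":0,"ty":0,"tz":40,"roll":0},{"tx":0,"ty":0,"tz":40,"roll":0},{"tx":0,"ty":0,"tz":40,"roll":0},{"tx":0,"ty":0,"tz":32,"roll":0},{"tx":0,"ty":0,"tz":14,"roll":0},{"tx":0,"ty":0,"tz":4,"roll":0},{"tx":0,"ty":0,"tz":0,"roll":0},{"tx":0,"ty":0,"tz":0,"roll":0}]'
cat >> h.py <<'E'
O=np.array([.5615,.2343,0]); A=np.radians(-11.1); S=np.array([[np.cos(A),np.sin(A),0],[-np.sin(A),np.cos(A),0],[0,0,1]])
def tostand(P): return (P-O)@S.T*1000
def grab(n,name):
    from station import optics
    im,d=optics.get_image(n); p=optics.camera_params(n); np.savez(name+".npz",im=im,d=d,K=p["mtx"],E=p["extrinsics"]); cv2.imwrite(f"pics/{name}.png",im[:,:,::-1])
E
python3 - <<'E'
from h import *
grab("side","s1"); grab("scene","c1"); togo(O+S.T@[-.185,0,.245],78.9)
for n in("s1","c1"):
    im,d,P=load(n); T=tostand(P); V=im.max(-1)
    m=(d>0)&(V<75)&(T[...,0]>-220)&(T[...,0]<-150)&(abs(T[...,1])<40)&(T[...,2]>190)&(T[...,2]<244)
    k,l,st,_=cv2.connectedComponentsWithStats(m.astype(np.uint8)); i=1+np.argmax(st[1:,4]); q=T[l==i]
    print(n,len(q),np.percentile(q,[2,50,98],axis=0).round(1)); 
    for z in range(190,246,4):
        k=(q[:,2]>=z)&(q[:,2]<z+4); 
        if k.sum()>2: print(z,k.sum(),q[k].min(0).round(1),q[k].max(0).round(1))
a=[cv2.imread('pics/s1.png')[90:240,170:330],cv2.imread('pics/c1.png')[60:210,310:470]]
cv2.imwrite('pics/m1.png',cv2.resize(np.hstack(a),None,fx=2.4,fy=2.4))
E
```

```text
t: 6.62
tool_pos: [0.382, 0.2705, 0.2497]
tool_rot: [0.305, 3.124, 0.003]
contact_force: [0.0, 1.8, -1.8]
opening: 0.0247
grip_force: 69.3
t 6.72 tcp [0.3822 0.2709 0.2505] tool y angle 78.88 tilt 0.29 togo [ 2.1 -1.4  5.5] roll -0.0004
s1 255 [[-199.   -16.8  205.3]
 [-178.1  -12.7  226. ]
 [-167.8   14.2  242.6]]
202 6 [-190.6  -12.8  203.6] [-168.8    1.8  205.6]
206 25 [-197.6  -16.9  206. ] [-167.9   12.6  210. ]
210 26 [-199.7  -16.5  210.2] [-167.    16.   213.5]
214 21 [-198.6  -18.   214.3] [-168.3   13.8  217.9]
218 24 [-198.3  -16.6  218.1] [-167.2   13.2  221.8]
222 23 [-197.3  -16.2  222. ] [-168.3   13.6  226. ]
226 16 [-199.6  -16.7  226. ] [-169.6   14.9  229.8]
230 25 [-199.   -18.6  230.3] [-167.4   15.7  233.3]
234 27 [-198.   -16.9  234.2] [-167.5   13.1  237.7]
238 53 [-200.  -17.  238.] [-168.    15.8  241.9]
242 6 [-187.3  -11.6  242.7] [-176.4    8.3  243.9]
c1 140 [[-190.5  -16.8  204.1]
 [-169.3   -1.2  224.8]
 [-163.4   14.4  243.3]]
206 6 [-168.4  -14.   206.3] [-163.4    0.7  209.7]
210 25 [-190.4  -16.1  210.3] [-164.5   13.6  214. ]
214 23 [-194.7  -15.8  214. ] [-164.7   15.4  218. ]
218 6 [-176.   -16.6  218.3] [-167.1   15.3  222. ]
222 11 [-184.4  -17.   222.6] [-163.3   10.6  225.9]
226 8 [-183.9  -15.6  226.3] [-163.4   13.7  229.7]
230 9 [-184.3  -17.   230.6] [-166.4   14.2  233.2]
234 9 [-187.5  -16.4  235. ] [-166.    12.6  237.4]
238 20 [-191.1  -16.8  238.1] [-163.6   12.4  241.7]
242 20 [-183.6  -14.7  242.1] [-166.3   13.8  243.9]
```

View pics/m1.png

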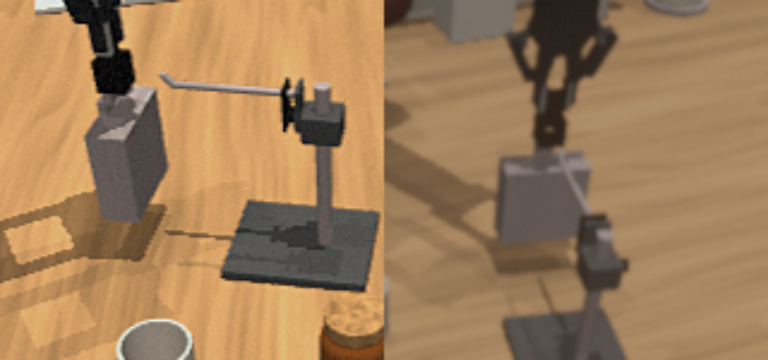

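The left crop (side) shows the large scoop's eye block (112,70) level with the lip tip (163,77); the right crop (scene) shows the hole (548,128) in line with the arm. I lower to the insertion height.

```bash
python3 -m handwheel '[{"tx":0,"ty":0,"tz":5.5,"roll":0},{"tx":0,"ty":0,"tz":0,"roll":0},{"tx":0,"ty":0,"tz":0,"roll":0},{"tx":0,"ty":0,"tz":0,"roll":0}]'
python3 -c "
from h import *; togo(O+S.T@[-.15,0,.245],78.9)"
```

```text
t: 7.05
tool_pos: [0.3808, 0.2705, 0.242]
tool_rot: [0.304, 3.127, 0.0]
contact_force: [-0.9, 0.1, -1.3]
opening: 0.0243
grip_force: 69.3
t 7.05 tcp [0.3808 0.2705 0.242 ] tool y angle 78.91 tilt 0.02 togo [-34.3  -0.7  -2.9] roll 0.0001
```

```bash
python3 -m handwheel '[{"tx":0,"ty":0,"tz":-3,"roll":0},{"tx":-6,"ty":0,"tz":0,"roll":0},{"tx":-8,"ty":0,"tz":0,"roll":0},{"tx":-8,"ty":0,"tz":0,"roll":0},{"tx":-7,"ty":0,"tz":0,"roll":0},{"tx":0,"ty":0,"tz":0,"roll":0},{"tx":0,"ty":0,"tz":0,"roll":0},{"tx":0,"ty":0,"tz":0,"roll":0},{"tx":0,"ty":0,"tz":0,"roll":0}]'
for i in 1 2 3; do python3 -m handwheel '[{"tx":0,"ty":0,"tz":0,"roll":0}]' | sed -n 2p; done
python3 -c "
from h import *; togo(O+S.T@[-.15,0,.245],78.9)"
```

```text
t: 7.8
tool_pos: [0.409, 0.2648, 0.2447]
tool_rot: [-0.304, -3.127, 0.0]
contact_force: [0.1, -0.2, -1.9]
opening: 0.025
grip_force: 69.3
tool_pos: [0.409, 0.2649, 0.2448]
tool_pos: [0.409, 0.2649, 0.2448]
tool_pos: [0.409, 0.2649, 0.2449]
t 8.05 tcp [0.409  0.2649 0.2449] tool y angle 78.91 tilt 0.01 togo [-5.5 -0.7 -0.1] roll 0.0002
```

```bash
cat > chk.py <<'E'
from h import *
import sys
grab("side","s2"); grab("scene","c2")
for n in("s2","c2"):
    im,d,P=load(n); T=tostand(P); V=im.max(-1); xc=float(sys.argv[1])
    m=(d>0)&(V<75)&(abs(T[...,0]-xc)<24)&(abs(T[...,1])<30)
    for z0,z1 in((205,212),(213,220),(221,228)):
        q=T[m&(T[...,2]>z0)&(T[...,2]<z1)]
        if len(q)>5: print(n,z0,len(q),"x",np.percentile(q[:,0],[2,98]).round(1),"y",np.percentile(q[:,1],[2,98]).round(1))
    q=T[m&(T[...,2]>228)&(T[...,2]<246)]; h,e=np.histogram(q[:,2],bins=np.arange(228,247,1)); print(" block top hist",h)
    q=T[(d>0)&(V>75)&(T[...,0]>-110)&(T[...,0]<-20)&(abs(T[...,1])<8)&(T[...,2]>195)&(T[...,2]<235)]
    if len(q)>9: print(" arm z95 %.1f y %.1f..%.1f"%(np.percentile(q[:,2],95),*np.percentile(q[:,1],[2,98])))
E
python3 chk.py -155
```

```text
s2 205 42 x [-170.  -140.6] y [-16.4  13.4]
s2 213 42 x [-171.4 -140.1] y [-16.9  12.9]
s2 221 37 x [-171.  -140.2] y [-16.9  12.7]
 block top hist [ 4  5  8  5  4  7 19 16 11  5  4  2  4  2  1  1  0  0]
 arm z95 217.0 y -3.9..4.5
c2 205 30 x [-167.1 -137.9] y [-16.5   8.8]
c2 213 15 x [-160.8 -137.1] y [-16.6  14. ]
c2 221 14 x [-154.8 -137.3] y [-17.5  13.1]
 block top hist [ 3  2  1  6  5  2  4  6  7  8 11  4  4  2  4  3  1  3]
 arm z95 219.4 y -4.2..3.7
```

```bash
python3 -m handwheel '[{"tx":-4,"ty":0,"tz":-0.5,"roll":0},{"tx":-6,"ty":0,"tz":0,"roll":0},{"tx":-6,"ty":0,"tz":0,"roll":0},{"tx":-4,"ty":0,"tz":0,"roll":0},{"tx":0,"ty":0,"tz":0,"roll":0}]'
python3 -m handwheel '[{"tx":-4,"ty":0,"tz":0,"roll":0},{"tx":-4,"ty":0,"tz":0,"roll":0},{"tx":0,"ty":0,"tz":0,"roll":0}]'
python3 -m handwheel '[{"tx":-4,"ty":0,"tz":0,"roll":0},{"tx":-4,"ty":0,"tz":0,"roll":0},{"tx":0,"ty":0,"tz":0,"roll":0}]'
python3 -c "
from h import *; togo(O+S.T@[-.090,0,.245],78.9)"
```

```text
t: 8.57
tool_pos: [0.4298, 0.2606, 0.2453]
tool_rot: [0.305, 3.127, -0.0]
contact_force: [-0.8, -1.0, -1.9]
opening: 0.0248
grip_force: 69.3
t: 8.82
tool_pos: [0.4373, 0.2592, 0.2453]
tool_rot: [0.305, 3.127, -0.0]
contact_force: [0.1, 0.1, -1.9]
opening: 0.0247
grip_force: 69.3
t: 9.07
tool_pos: [0.4451, 0.2577, 0.2453]
tool_rot: [0.304, 3.126, -0.0]
contact_force: [-0.9, -0.2, -2.8]
opening: 0.0247
grip_force: 69.3
t 9.07 tcp [0.4451 0.2577 0.2453] tool y angle 78.88 tilt 0.02 togo [-28.7  -0.5   0.3] roll -0.0004
```

```bash
python3 -m handwheel '[{"tx":-8,"ty":0,"tz":0,"roll":0},{"tx":-8,"ty":0,"tz":0,"roll":0},{"tx":-8,"ty":0,"tz":0,"roll":0},{"tx":-6,"ty":0,"tz":0,"roll":0},{"tx":0,"ty":0,"tz":3,"roll":0},{"tx":0,"ty":0,"tz":3,"roll":0},{"tx":0,"ty":0,"tz":3,"roll":0},{"tx":0,"ty":0,"tz":0,"roll":0},{"tx":0,"ty":0,"tz":0,"roll":0}]'
python3 -m handwheel '[{"tx":-8,"ty":0,"tz":0,"roll":0},{"tx":-10,"ty":0,"tz":0,"roll":0},{"tx":-10,"ty":0,"tz":0,"roll":0},{"tx":-10,"ty":0,"tz":0,"roll":0},{"tx":-10,"ty":0,"tz":0,"roll":0},{"tx":-8,"ty":0,"tz":0,"roll":0},{"tx":-4,"ty":0,"tz":0,"roll":0},{"tx":0,"ty":0,"tz":0,"roll":0}]'
python3 -c "
from h import *; togo(O+S.T@[-.016,0,.233],78.9)"
```

```text
t: 9.82
tool_pos: [0.4735, 0.2521, 0.2357]
tool_rot: [-0.303, -3.126, 0.001]
contact_force: [-0.5, -0.1, -1.9]
opening: 0.0246
grip_force: 69.3
t: 10.48
tool_pos: [0.5338, 0.2402, 0.2361]
tool_rot: [-0.305, -3.126, 0.0]
contact_force: [-0.2, -0.4, -1.8]
opening: 0.0246
grip_force: 69.3
t 10.48 tcp [0.5338 0.2402 0.2361] tool y angle 78.85 tilt 0.02 togo [-12.3  -0.4   3.1] roll -0.0009
```

```bash
python3 -m handwheel '[{"tx":-3,"ty":0,"tz":0,"roll":0},{"tx":-3,"ty":0,"tz":0,"roll":0},{"tx":-2,"ty":0,"tz":0,"roll":0},{"tx":0,"ty":0,"tz":0,"roll":0}]' | sed -n 2,4p
python3 -m handwheel '[{"tx":-2,"ty":0,"tz":0,"roll":0},{"tx":0,"ty":0,"tz":0,"roll":0},{"tx":0,"ty":0,"tz":0,"roll":0}]'| sed -n 2,4p
python3 -m handwheel '[{"tx":-2,"ty":0,"tz":0,"roll":0},{"tx":0,"ty":0,"tz":0,"roll":0},{"tx":0,"ty":0,"tz":0,"roll":0}]'| sed -n 2,4p
python3 -c "
from h import *; togo(O+S.T@[-.016,0,.233],78.9)"
```

```text
tool_pos: [0.5408, 0.239, 0.2364]
tool_rot: [0.304, 3.127, -0.0]
contact_force: [0.0, -0.2, -1.8]
tool_pos: [0.5426, 0.2387, 0.2363]
tool_rot: [-0.304, -3.127, -0.0]
contact_force: [0.3, -0.2, -2.3]
tool_pos: [0.5446, 0.2382, 0.2363]
tool_rot: [-0.304, -3.127, 0.0]
contact_force: [-0.6, -0.1, -1.8]
t 11.32 tcp [0.5446 0.2382 0.2363] tool y angle 78.89 tilt 0.01 togo [-1.3 -0.6  3.3] roll -0.0001
```

```bash
for i in 1 2; do python3 -m handwheel '[{"tx":-1.5,"ty":0,"tz":0,"roll":0},{"tx":0,"ty":0,"tz":0,"roll":0},{"tx":0,"ty":0,"tz":0,"roll":0}]' | sed -n 2,4p; done
python3 chk.py -16
```

```text
tool_pos: [0.5461, 0.2379, 0.2363]
tool_rot: [-0.304, -3.127, 0.0]
contact_force: [-0.8, 0.3, -1.5]
tool_pos: [0.5476, 0.2376, 0.2363]
tool_rot: [-0.304, -3.127, -0.0]
contact_force: [-0.3, 0.5, -1.4]
s2 205 35 x [-28.3   6. ] y [-16.8  -6.3]
s2 213 42 x [-29.1   5.9] y [-17.5   6.3]
s2 221 81 x [-31.    4.1] y [-16.7  13.3]
 block top hist [1 1 2 2 2 0 0 0 0 0 0 0 2 2 0 3 3 2]
 arm z95 216.7 y -3.5..4.0
c2 205 14 x [-20.4   6.4] y [-17.8 -11.5]
c2 213 22 x [-16.9   7.6] y [-17.  12.]
c2 221 47 x [-20.2   7.4] y [-17.1  13.1]
 block top hist [15 13  5  2  3  5  1  3  1  3  1  4  3  2  3  6  3  2]
 arm z95 218.8 y -4.1..1.4
```

```bash
for i in 1 2 ; do python3 -m handwheel '[{"tx":-1.5,"ty":0,"tz":0,"roll":0},{"tx":0,"ty":0,"tz":0,"roll":0},{"tx":0,"ty":0,"tz":0,"roll":0}]' | sed -n '2p;4p'; done
```

```text
tool_pos: [0.5487, 0.2375, 0.2363]
contact_force: [-2.9, -0.4, -0.9]
tool_pos: [0.5499, 0.2372, 0.2363]
contact_force: [-5.3, -0.1, 0.4]
```

Contact with the stop pad felt at TCP x≈0.5475. Back off slightly, settle on the arm, release.

```bash
python3 -m handwheel '[{"tx":1.5,"ty":0,"tz":0,"roll":0},{"tx":0,"ty":0,"tz":1.5,"roll":0},{"tx":0,"ty":0,"tz":0,"roll":0},{"tx":0,"ty":0,"tz":0,"roll":0}]' | sed -n '2p;4p'
python3 -m handwheel '[{"tx":0,"ty":0,"tz":1,"roll":0},{"tx":0,"ty":0,"tz":0,"roll":0},{"tx":0,"ty":0,"tz":0,"roll":0}]' | sed -n '2p;4p'
python3 -m handwheel '[{"tx":0,"ty":0,"tz":1,"roll":0},{"tx":0,"ty":0,"tz":0,"roll":0},{"tx":0,"ty":0,"tz":0,"roll":0}]' | sed -n '2p;4p'
```

```text
tool_pos: [0.549, 0.2376, 0.2347]
contact_force: [-2.7, 2.3, -0.8]
tool_pos: [0.549, 0.2375, 0.2337]
contact_force: [-3.1, 1.1, -0.2]
tool_pos: [0.5492, 0.2374, 0.233]
contact_force: [-2.2, 1.4, 0.5]
```

```bash
python3 -m handwheel '[{"tx":0,"ty":0,"tz":0,"roll":0},{"tx":0,"ty":0,"tz":0,"roll":0},{"tx":0,"ty":0,"tz":0,"roll":0},{"tx":0,"ty":0,"tz":-15,"roll":0},{"tx":0,"ty":0,"tz":-40,"roll":0},{"tx":0,"ty":0,"tz":-40,"roll":0},{"tx":0,"ty":0,"tz":-30,"roll":0},{"tx":0,"ty":0,"tz":0,"roll":0},{"tx":0,"ty":0,"tz":0,"roll":0}]' 60
python3 - <<'E'
from h import *
grab("scene","c3");grab("side","s3"); wrist("w3")
for n in("w3","s3","c3"):
    im,d,P=load(n); T=tostand(P); V=im.max(-1)
    m=(d>0)&(V<75)&(T[...,0]>-60)&(T[...,0]<10)&(abs(T[...,1])<30)&(T[...,2]<275)&(T[...,2]>150)
    for z0,z1 in((225,235),(238,252),(253,265)):
        q=T[m&(T[...,2]>z0)&(T[...,2]<z1)]
        if len(q)>8: print(n,z0,len(q),np.percentile(q,[3,50,97],axis=0).round(1).tolist())
# medium pick
im,d,P=load("w_scoops")
togo([.5003,-.1719,.25],73)
a=[cv2.imread('pics/s3.png')[90:240,200:360],cv2.imread('pics/c3.png')[90:240,310:470]]
cv2.imwrite('pics/m3.png',cv2.resize(np.hstack(a),None,fx=2.4,fy=2.4))
E
```

```text
t: 14.0
tool_pos: [0.5504, 0.2374, 0.3615]
tool_rot: [0.304, 3.12, 0.003]
contact_force: [-0.1, 0.2, -0.6]
opening: 0.0599
grip_force: 0.0
w3 225 92 [[-21.5, -11.4, 225.2], [-21.0, 0.8, 229.4], [-20.3, 12.4, 234.7]]
w3 238 140 [[-21.4, -11.4, 238.6], [-21.0, 0.8, 244.8], [-20.2, 12.5, 251.1]]
w3 253 490 [[-21.2, -11.3, 254.2], [-16.2, 0.8, 258.7], [-10.2, 12.3, 260.2]]
s3 225 24 [[-22.1, -13.4, 225.3], [-11.9, -10.7, 229.4], [-3.1, 6.0, 234.3]]
s3 238 33 [[-20.1, -12.7, 238.7], [-12.8, -10.1, 245.0], [-8.9, -0.8, 251.5]]
s3 253 31 [[-19.5, -12.4, 254.3], [-14.0, -5.3, 258.2], [-9.0, 6.3, 260.6]]
c3 225 56 [[-15.5, -16.5, 225.1], [-6.2, -3.2, 226.6], [7.9, 11.9, 234.2]]
c3 238 37 [[-10.5, -13.4, 239.0], [-7.5, -3.4, 245.8], [-5.3, 9.0, 250.7]]
c3 253 28 [[-10.9, -11.9, 253.3], [-8.1, -2.7, 258.3], [-5.3, 7.8, 261.4]]
t 14.15 tcp [0.5486 0.2371 0.3558] tool y angle 78.88 tilt 0.16 togo [ -31.7 -410.5  106.3] roll 0.1026
```

View pics/m3.png

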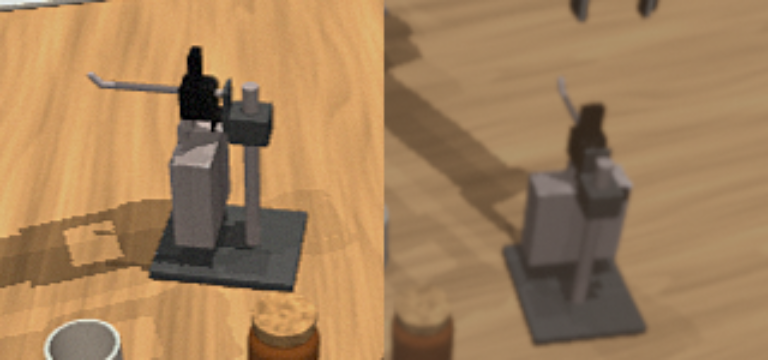

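The side crop shows the large scoop hanging upright against the pad, handle at (198,80); the scene crop agrees. Now the medium.

```bash
python3 -m handwheel '[{"tx":0,"ty":0,"tz":0,"roll":0.1026},{"tx":-6.7,"ty":-36.8,"tz":0,"roll":0},{"tx":-6.7,"ty":-36.8,"tz":0,"roll":0},{"tx":-6.7,"ty":-36.8,"tz":0,"roll":0},{"tx":-6.7,"ty":-36.8,"tz":0,"roll":0},{"tx":-6.7,"ty":-36.8,"tz":0,"roll":0},{"tx":-6.7,"ty":-36.8,"tz":0,"roll":0},{"tx":-6.7,"ty":-36.8,"tz":0,"roll":0},{"tx":-6.7,"ty":-36.8,"tz":0,"roll":0},{"tx":-6.7,"ty":-36.8,"tz":0,"roll":0},{"tx":-6.7,"ty":-36.8,"tz":0,"roll":0},{"tx":-6.5,"ty":-37,"tz":0,"roll":0}]' | sed -n '2p;4p'
python3 -m handwheel '[{"tx":0,"ty":0,"tz":0,"roll":0},{"tx":0,"ty":0,"tz":0,"roll":0},{"tx":0,"ty":0,"tz":0,"roll":0}]' | sed -n '2p;4p'
python3 - <<'E'
from h import *
im,d,P=(lambda t:t)(wrist('w4')); V=im.max(-1); Z=P[...,2]
m=(d>0)&(V<75)&(Z>.13)&(Z<.24)&(P[...,1]<-.1)&(P[...,0]<.75)
k,l,st,_=cv2.connectedComponentsWithStats(m.astype(np.uint8))
for i in range(1,k):
    if st[i,4]<200: continue
    q=P[l==i]; zt=np.percentile(q[:,2],97); t=q[q[:,2]>zt-.008]; b=q[(q[:,2]<zt-.030)&(q[:,2]>zt-.042)]
    print(st[i],zt.round(4),rect(t[:,:2]),rect(b[:,:2]))
togo([.5003,-.1719,.183],73)
E
```

```text
tool_pos: [0.4999, -0.173, 0.3555]
contact_force: [0.4, -0.0, -0.2]
tool_pos: [0.5006, -0.1712, 0.3561]
contact_force: [-0.1, 0.7, -0.2]
[ 302  155   31   35 1078] 0.2096 (array([ 499.2, -171.7]), array([26., 11.]), 73.98) (array([ 499.7, -171.3]), array([32.1, 31.3]), 72.57)
[ 332  284   32   53 1209] 0.1971 (array([ 683. , -186.5]), array([12.6, 24.6]), 1.64) (array([ 683.1, -186.8]), array([32.1, 33.1]), 0.65)
t 15.45 tcp [ 0.5009 -0.1706  0.3566] tool y angle 73.06 tilt 0.12 togo [ -0.2  -1.5 173.6] roll 0.0010
```

```bash
python3 -m handwheel '[{"tx":0,"ty":-0.7,"tz":25,"roll":0},{"tx":0,"ty":0,"tz":40,"roll":0},{"tx":0,"ty":0,"tz":40,"roll":0},{"tx":0,"ty":0,"tz":36,"roll":0},{"tx":0,"ty":0,"tz":20,"roll":0},{"tx":0,"ty":0,"tz":9,"roll":0},{"tx":0,"ty":0,"tz":3,"roll":0},{"tx":0,"ty":0,"tz":0,"roll":0},{"tx":0,"ty":0,"tz":0,"roll":0}]' | sed -n '2p;4p'
python3 -m handwheel '[{"tx":0,"ty":0,"tz":0,"roll":0},{"tx":0,"ty":0,"tz":0,"roll":0},{"tx":0,"ty":0,"tz":0,"roll":0},{"tx":0,"ty":0,"tz":0,"roll":0},{"tx":0,"ty":0,"tz":0,"roll":0}]' 10 70
python3 -c "
from h import *; togo([.4998,-.1716,.183],73)"
```

```text
tool_pos: [0.5021, -0.1721, 0.187]
contact_force: [-0.3, 0.9, 0.7]
t: 16.62
tool_pos: [0.5019, -0.1725, 0.1867]
tool_rot: [0.463, 3.104, -0.001]
contact_force: [0.2, 1.3, 6.2]
opening: 0.0241
grip_force: 70.6
t 16.62 tcp [ 0.5019 -0.1725  0.1867] tool y angle 73.02 tilt 0.19 togo [2.3 0.2 3.7] roll 0.0003
```

```bash
python3 -m handwheel '[{"tx":0,"ty":0,"tz":-5,"roll":0},{"tx":0,"ty":0,"tz":-12,"roll":0},{"tx":0,"ty":0,"tz":-25,"roll":0},{"tx":0,"ty":0,"tz":-38,"roll":0},{"tx":0,"ty":0,"tz":-40,"roll":0},{"tx":0,"ty":0,"tz":-40,"roll":0},{"tx":0,"ty":0,"tz":-40,"roll":0},{"tx":0,"ty":0,"tz":-32,"roll":0},{"tx":0,"ty":0,"tz":-15,"roll":0},{"tx":0,"ty":0,"tz":-5,"roll":-0.1},{"tx":0,"ty":0,"tz":0,"roll":0},{"tx":0,"ty":0,"tz":0,"roll":0}]'
python3 -c "
from h import *; togo(O+S.T@[-.183,0,.44],78.9)"
```

```text
t: 17.62
tool_pos: [0.5006, -0.1721, 0.4366]
tool_rot: [-0.312, -3.125, -0.0]
contact_force: [0.3, -0.2, -2.7]
opening: 0.0245
grip_force: 69.6
t 17.62 tcp [ 0.5006 -0.1721  0.4366] tool y angle 78.61 tilt 0.04 togo [203.5 409.5  -3.2] roll -0.0050
```

```bash
python3 -m handwheel '[{"tx":8,"ty":16,"tz":0,"roll":-0.005},{"tx":17,"ty":34,"tz":0,"roll":0},{"tx":18,"ty":36,"tz":0,"roll":0},{"tx":18,"ty":36,"tz":0,"roll":0},{"tx":18,"ty":36,"tz":0,"roll":0},{"tx":18,"ty":36,"tz":0,"roll":0},{"tx":18,"ty":36,"tz":0,"roll":0},{"tx":18,"ty":36,"tz":0,"roll":0},{"tx":18,"ty":36,"tz":0,"roll":0},{"tx":18,"ty":36,"tz":0,"roll":0},{"tx":18,"ty":36,"tz":0,"roll":0},{"tx":12,"ty":26,"tz":0,"roll":0}]' | sed -n '2p;4p'
python3 -m handwheel '[{"tx":4,"ty":8,"tz":0,"roll":0},{"tx":0,"ty":0,"tz":0,"roll":0},{"tx":0,"ty":0,"tz":0,"roll":0},{"tx":0,"ty":0,"tz":0,"roll":0}]' | sed -n '2p;4p'
python3 -c "
from h import *; togo(O+S.T@[-.183,0,.249],78.9)"
```

```text
tool_pos: [0.3796, 0.2609, 0.435]
contact_force: [0.4, 0.5, -2.7]
tool_pos: [0.3795, 0.266, 0.4361]
contact_force: [0.5, -0.8, -2.6]
t 18.95 tcp [0.3795 0.266  0.4361] tool y angle 78.91 tilt 0.09 togo [ -1.8   4.2 187.1] roll 0.0002
```

```bash
python3 -m handwheel '[{"tx":0,"ty":4,"tz":20,"roll":0},{"tx":0,"ty":0,"tz":40,"roll":0},{"tx":0,"ty":0,"tz":40,"roll":0},{"tx":0,"ty":0,"tz":40,"roll":0},{"tx":0,"ty":0,"tz":30,"roll":0},{"tx":0,"ty":0,"tz":12,"roll":0},{"tx":0,"ty":0,"tz":4,"roll":0},{"tx":0,"ty":0,"tz":0,"roll":0},{"tx":0,"ty":0,"tz":0,"roll":0},{"tx":0,"ty":0,"tz":0,"roll":0},{"tx":0,"ty":0,"tz":0,"roll":0}]' | sed -n '2p;4p'
python3 -c "
from h import *; togo(O+S.T@[-.153,0,.249],78.9)"; python3 chk.py -185
```

```text
tool_pos: [0.3812, 0.2715, 0.2535]
contact_force: [-0.6, -0.0, -1.6]
t 19.87 tcp [0.3812 0.2715 0.2535] tool y angle 79.02 tilt 0.25 togo [-31.1  -1.8   4.6] roll 0.0021
s2 205 40 x [-200.3 -169.4] y [-14.8  15.4]
s2 213 35 x [-199.6 -169. ] y [-15.4  16.3]
s2 221 38 x [-199.7 -169.3] y [-16.2  15.6]
 block top hist [ 6  6  5  4  2  5  4 10  4  8 15 12 23  8  2  4  1  2]
 arm z95 217.0 y -3.0..4.3
c2 205 24 x [-190.3 -167.2] y [-15.1  14.5]
c2 213 23 x [-194.8 -165.4] y [-16.1  14.1]
c2 221 20 x [-186.  -165.5] y [-16.2  15.1]
 block top hist [ 1  3  1  0  1  5  2  2  3  5  4  5 10 12  7  4  2  2]
 arm z95 219.4 y -4.2..3.8
```

```bash
python3 -m handwheel '[{"tx":0,"ty":-1.2,"tz":3.5,"roll":0},{"tx":-6,"ty":0,"tz":0,"roll":0},{"tx":-8,"ty":0,"tz":0,"roll":0},{"tx":-8,"ty":0,"tz":0,"roll":0},{"tx":-6,"ty":0,"tz":0,"roll":0},{"tx":0,"ty":0,"tz":0,"roll":0},{"tx":0,"ty":0,"tz":0,"roll":0},{"tx":0,"ty":0,"tz":0,"roll":0},{"tx":0,"ty":0,"tz":0,"roll":0}]' | sed -n '2p;4p'
python3 -c "
from h import *; togo(O+S.T@[-.095,0,.2495],78.9)"; python3 chk.py -155
```

```text
tool_pos: [0.4071, 0.2645, 0.2473]
contact_force: [0.0, 0.5, -3.1]
t 20.72 tcp [0.4071 0.2645 0.2473] tool y angle 79.04 tilt 0.02 togo [-62.3  -0.1  -2.3] roll 0.0024
s2 205 39 x [-173.7 -141.9] y [-17.9  14.4]
s2 213 38 x [-172.2 -142.7] y [-17.9  14.5]
s2 221 34 x [-173.1 -142.2] y [-18.6   7.6]
 block top hist [ 6  5  5  8 13 21 16  5  2  1  4  2  2  4  2  3  3  0]
 arm z95 216.9 y -2.8..4.9
c2 205 33 x [-170.9 -138.7] y [-18.2   9.5]
c2 213 17 x [-163.2 -138.8] y [-18.1  10.9]
c2 221 16 x [-157.3 -139.6] y [-18.1  12.9]
 block top hist [ 1  1  3  3  4  7  7  9 14  5  0  4  3  0  3  5  4  1]
 arm z95 219.8 y -4.1..2.7
```

```bash
python3 -m handwheel '[{"tx":0,"ty":0.7,"tz":-2.2,"roll":0},{"tx":0,"ty":0,"tz":0,"roll":0},{"tx":-4,"ty":0,"tz":0,"roll":0},{"tx":-6,"ty":0,"tz":0,"roll":0},{"tx":-6,"ty":0,"tz":0,"roll":0},{"tx":-4,"ty":0,"tz":0,"roll":0},{"tx":0,"ty":0,"tz":0,"roll":0}]' | sed -n '2p;4p'
python3 -m handwheel '[{"tx":-4,"ty":0,"tz":0,"roll":0},{"tx":-4,"ty":0,"tz":0,"roll":0},{"tx":-2,"ty":0,"tz":0,"roll":0},{"tx":0,"ty":0,"tz":0,"roll":0}]' | sed -n '2p;4p'
python3 -m handwheel '[{"tx":-4,"ty":0,"tz":0,"roll":0},{"tx":-4,"ty":0,"tz":0,"roll":0},{"tx":-2,"ty":0,"tz":0,"roll":0},{"tx":0,"ty":0,"tz":0,"roll":0}]' | sed -n '2p;4p'
python3 -c "
from h import *; togo(O+S.T@[-.095,0,.2495],78.9)"
```

```text
tool_pos: [0.428, 0.261, 0.2494]
contact_force: [-0.3, -0.4, -2.5]
tool_pos: [0.4373, 0.2594, 0.2495]
contact_force: [-0.1, 0.1, -3.2]
tool_pos: [0.4471, 0.2575, 0.2495]
contact_force: [-0.2, -1.1, -2.6]
t 22.07 tcp [0.4471 0.2575 0.2495] tool y angle 79.01 tilt 0.01 togo [-21.7  -0.8  -0. ] roll 0.0020
```

```bash
python3 -m handwheel '[{"tx":-6,"ty":0,"tz":0,"roll":0},{"tx":-8,"ty":0,"tz":0,"roll":0},{"tx":-8,"ty":0,"tz":0,"roll":0},{"tx":0,"ty":0,"tz":3,"roll":0},{"tx":0,"ty":0,"tz":3,"roll":0},{"tx":0,"ty":0,"tz":3,"roll":0},{"tx":0,"ty":0,"tz":0,"roll":0},{"tx":0,"ty":0,"tz":0,"roll":0}]' | sed -n '2p;4p'
python3 -m handwheel '[{"tx":-5,"ty":0,"tz":0,"roll":0},{"tx":-7,"ty":0,"tz":0,"roll":0},{"tx":-7,"ty":0,"tz":0,"roll":0},{"tx":-7,"ty":0,"tz":0,"roll":0},{"tx":-4,"ty":0,"tz":0,"roll":0},{"tx":0,"ty":0,"tz":0,"roll":0},{"tx":0,"ty":0,"tz":0,"roll":0}]' | sed -n '2p;4p'
python3 -c "
from h import *; togo(O+S.T@[-.046,0,.2405],78.9)"; python3 chk.py -60
```

```text
tool_pos: [0.4678, 0.2533, 0.2399]
contact_force: [0.5, 0.6, -2.2]
tool_pos: [0.498, 0.2475, 0.2404]
contact_force: [-0.1, 0.7, -2.6]
t 23.32 tcp [0.498  0.2475 0.2404] tool y angle 79.01 tilt 0.03 togo [-18.9  -0.8  -0.1] roll 0.0019
s2 205 34 x [-80.9 -46.7] y [-18.3  -2.1]
s2 213 33 x [-80.4 -50.6] y [-16.6   2.5]
s2 221 78 x [-82.3 -50.7] y [-16.6  13.7]
 block top hist [2 4 2 3 2 2 2 1 1 2 0 1 1 1 0 0 2 1]
 arm z95 217.2 y -3.6..4.5
c2 205 10 x [-71.1 -49.1] y [-17.2 -11. ]
c2 213 12 x [-64.6 -41.8] y [-17.   -0.7]
c2 221 23 x [-68.  -46.8] y [-17.    1.6]
 block top hist [ 5 10  4  2  3  2  2  6  2  2  2  1  3  3  3  3  2  4]
```

```bash
python3 -m handwheel '[{"tx":-4,"ty":0,"tz":0,"roll":0},{"tx":-5,"ty":0,"tz":0,"roll":0},{"tx":-4,"ty":0,"tz":0,"roll":0},{"tx":-2,"ty":0,"tz":0,"roll":0},{"tx":0,"ty":0,"tz":0,"roll":0}]' | sed -n '2p;4p'
for i in 1 2 3; do python3 -m handwheel '[{"tx":-1.5,"ty":0,"tz":0,"roll":0},{"tx":0,"ty":0,"tz":0,"roll":0},{"tx":0,"ty":0,"tz":0,"roll":0}]' | sed -n '2p;4p'; done
```

```text
tool_pos: [0.5129, 0.2447, 0.2405]
contact_force: [0.0, 0.1, -2.7]
tool_pos: [0.5139, 0.2446, 0.2404]
contact_force: [0.5, -0.1, -3.0]
tool_pos: [0.5154, 0.2443, 0.2405]
contact_force: [-0.4, -0.8, -2.0]
tool_pos: [0.5169, 0.244, 0.2405]
contact_force: [-0.5, 0.2, -2.8]
```

```bash
for i in 1 2 3; do python3 -m handwheel '[{"tx":-1.2,"ty":0,"tz":0,"roll":0},{"tx":0,"ty":0,"tz":0,"roll":0},{"tx":0,"ty":0,"tz":0,"roll":0}]' | sed -n '2p;4p'; done
```

```text
tool_pos: [0.5176, 0.2439, 0.2405]
contact_force: [-3.9, -0.4, -0.9]
tool_pos: [0.5185, 0.2437, 0.2405]
contact_force: [-5.4, 0.7, 0.1]
tool_pos: [0.5192, 0.2436, 0.2405]
contact_force: [-6.4, 0.8, 0.3]
```

```bash
python3 -m handwheel '[{"tx":1,"ty":0,"tz":0,"roll":0},{"tx":0,"ty":0,"tz":1.5,"roll":0},{"tx":0,"ty":0,"tz":0,"roll":0},{"tx":0,"ty":0,"tz":0,"roll":0}]' | sed -n '2p;4p'
python3 -m handwheel '[{"tx":0,"ty":0,"tz":1.2,"roll":0},{"tx":0,"ty":0,"tz":0,"roll":0},{"tx":0,"ty":0,"tz":0,"roll":0}]' | sed -n '2p;4p'
python3 -m handwheel '[{"tx":0,"ty":0,"tz":0.8,"roll":0},{"tx":0,"ty":0,"tz":0,"roll":0},{"tx":0,"ty":0,"tz":0,"roll":0}]' | sed -n '2p;4p'
```

```text
tool_pos: [0.5191, 0.2437, 0.239]
contact_force: [-5.0, 1.5, -0.5]
tool_pos: [0.519, 0.2437, 0.2378]
contact_force: [-5.8, 1.7, 0.2]
tool_pos: [0.519, 0.2437, 0.2371]
contact_force: [-6.0, 1.1, -0.3]
```

```bash
python3 -m handwheel '[{"tx":1.2,"ty":0,"tz":0,"roll":0},{"tx":0,"ty":0,"tz":0.5,"roll":0},{"tx":0,"ty":0,"tz":0,"roll":0},{"tx":0,"ty":0,"tz":0,"roll":0}]' | sed -n '2p;4p'
python3 -m handwheel '[{"tx":0,"ty":0,"tz":0.5,"roll":0},{"tx":0,"ty":0,"tz":0,"roll":0},{"tx":0,"ty":0,"tz":0,"roll":0}]' | sed -n '2p;4p'
```

```text
tool_pos: [0.5185, 0.2438, 0.2369]
contact_force: [-3.2, 1.2, 0.8]
tool_pos: [0.5186, 0.2438, 0.2369]
contact_force: [-3.6, 0.7, 4.0]
```

Resting on the arm (+4 N vertical). Release and go for the small one.

```bash
python3 -m handwheel '[{"tx":0,"ty":0,"tz":-0.5,"roll":0},{"tx":0,"ty":0,"tz":0,"roll":0},{"tx":0,"ty":0,"tz":0,"roll":0},{"tx":0,"ty":0,"tz":0,"roll":0},{"tx":0,"ty":0,"tz":-15,"roll":0},{"tx":0,"ty":0,"tz":-40,"roll":0},{"tx":0,"ty":0,"tz":-40,"roll":0},{"tx":0,"ty":0,"tz":-25,"roll":0},{"tx":0,"ty":0,"tz":0,"roll":0},{"tx":0,"ty":0,"tz":0,"roll":0}]' 60 | sed -n '1,4p'
cat > tabs.py <<'E'
from h import *
wrist("w5"); im,d,P=load("w5"); T=tostand(P); V=im.max(-1)
m=(d>0)&(V<75)&(T[...,0]>-140)&(T[...,0]<10)&(abs(T[...,1])<30)&(T[...,2]<275)
q=T[m&(T[...,2]>254)]; h,e=np.histogram(q[:,0],np.arange(-130,6,4)); print([(int(a),int(b)) for a,b in zip(e,h) if b])
for lo,hi in((-28,-4),(-62,-30),(-95,-63)):
    t=q[(q[:,0]>lo)&(q[:,0]<hi)]
    if len(t)>20: t=t[t[:,2]>np.percentile(t[:,2],90)-2.5]; print(lo,len(t),np.percentile(t,[2,50,98],axis=0).round(1).tolist())
E
python3 tabs.py; python3 -c "
from h import *; togo([.683,-.1867,.171],91)"
```

```text
t: 27.58
tool_pos: [0.5192, 0.2439, 0.3592]
tool_rot: [0.3, 3.122, 0.003]
contact_force: [0.3, 0.7, -0.7]
[(-54, 133), (-50, 157), (-46, 147), (-42, 49), (-22, 142), (-18, 136), (-14, 130), (-10, 40)]
-28 400 [[-20.1, -12.1, 257.3], [-14.7, 0.4, 258.9], [-8.8, 12.9, 260.2]]
-62 430 [[-51.9, -10.9, 257.5], [-46.5, 1.2, 258.9], [-40.8, 13.2, 260.2]]
t 27.63 tcp [0.5185 0.2436 0.3566] tool y angle 79.02 tilt 0.05 togo [-243.3 -391.2  185.7] roll -0.2090
```

```bash
python3 -m handwheel '[{"tx":0,"ty":0,"tz":0,"roll":-0.105},{"tx":0,"ty":0,"tz":0,"roll":-0.104},{"tx":-14,"ty":-38,"tz":0,"roll":0},{"tx":-14,"ty":-38,"tz":0,"roll":0},{"tx":-14,"ty":-38,"tz":0,"roll":0},{"tx":-14,"ty":-38,"tz":0,"roll":0},{"tx":-14,"ty":-38,"tz":0,"roll":0},{"tx":-14,"ty":-38,"tz":0,"roll":0},{"tx":-14,"ty":-38,"tz":0,"roll":0},{"tx":-14,"ty":-38,"tz":0,"roll":0},{"tx":-14,"ty":-38,"tz":0,"roll":0},{"tx":-14,"ty":-38,"tz":0,"roll":0}]' | sed -n '2p;4p'
python3 -m handwheel '[{"tx":-14,"ty":-38,"tz":0,"roll":0},{"tx":-4,"ty":-14,"tz":20,"roll":0},{"tx":0,"ty":0,"tz":0,"roll":0},{"tx":0,"ty":0,"tz":0,"roll":0},{"tx":0,"ty":0,"tz":0,"roll":0}]' | sed -n '2p;4p'
python3 - <<'E'
from h import *
im,d,P=wrist('w6'); V=im.max(-1); Z=P[...,2]
m=(d>0)&(V<75)&(Z>.13)&(Z<.24)&(P[...,1]<-.1)&(P[...,0]<.75)
k,l,st,_=cv2.connectedComponentsWithStats(m.astype(np.uint8))
for i in range(1,k):
    if st[i,4]<200: continue
    q=P[l==i]; zt=np.percentile(q[:,2],97); t=q[q[:,2]>zt-.008]; b=q[(q[:,2]<zt-.030)&(q[:,2]>zt-.042)]
    print(st[i],zt.round(4),rect(t[:,:2]),rect(b[:,:2]))
togo([.683,-.1867,.171],91)
E
```

```text
tool_pos: [0.6646, -0.1357, 0.3533]
contact_force: [0.3, 1.2, -0.5]
tool_pos: [0.6833, -0.1845, 0.3348]
contact_force: [-0.7, 0.5, 0.7]
[ 299  158   33   36 1141] 0.1976 (array([ 683.4, -186.8]), array([10.9, 25. ]), 0.88) (array([ 683.5, -186.7]), array([31.9, 32.8]), 0.11)
t 29.1 tcp [ 0.6836 -0.1842  0.3363] tool y angle 91.08 tilt 0.05 togo [  0.5  -2.5 165.3] roll 0.0014
```

```bash
python3 -m handwheel '[{"tx":0,"ty":-1.8,"tz":25,"roll":0.005},{"tx":0,"ty":0,"tz":40,"roll":0},{"tx":0,"ty":0,"tz":40,"roll":0},{"tx":0,"ty":0,"tz":33,"roll":0},{"tx":0,"ty":0,"tz":18,"roll":0},{"tx":0,"ty":0,"tz":7,"roll":0},{"tx":0,"ty":0,"tz":3,"roll":0},{"tx":0,"ty":0,"tz":0,"roll":0},{"tx":0,"ty":0,"tz":0,"roll":0}]' | sed -n '2p;4p'
python3 -m handwheel '[{"tx":0,"ty":0,"tz":0,"roll":0},{"tx":0,"ty":0,"tz":0,"roll":0},{"tx":0,"ty":0,"tz":0,"roll":0},{"tx":0,"ty":0,"tz":0,"roll":0},{"tx":0,"ty":0,"tz":0,"roll":0}]' 10 70
python3 -c "
from h import *; togo([.6834,-.1868,.172],91)"
```

```text
tool_pos: [0.6852, -0.1872, 0.1736]
contact_force: [1.2, 0.4, 1.2]
t: 30.27
tool_pos: [0.6848, -0.1876, 0.1725]
tool_rot: [-0.02, 3.138, -0.002]
contact_force: [0.5, 0.9, 5.2]
opening: 0.0246
grip_force: 70.7
t 30.27 tcp [ 0.6848 -0.1876  0.1725] tool y angle 90.72 tilt 0.18 togo [1.4 0.8 0.5] roll -0.0049
```

```bash
python3 -m handwheel '[{"tx":0,"ty":0,"tz":-5,"roll":0},{"tx":0,"ty":0,"tz":-12,"roll":0},{"tx":0,"ty":0,"tz":-25,"roll":0},{"tx":0,"ty":0,"tz":-38,"roll":0},{"tx":0,"ty":0,"tz":-40,"roll":0},{"tx":0,"ty":0,"tz":-40,"roll":0},{"tx":0,"ty":0,"tz":-40,"roll":0},{"tx":0,"ty":0,"tz":-38,"roll":0.05},{"tx":0,"ty":0,"tz":-20,"roll":0.08},{"tx":0,"ty":0,"tz":-8,"roll":0.076},{"tx":0,"ty":0,"tz":0,"roll":0},{"tx":0,"ty":0,"tz":0,"roll":0}]'  | sed -n '1,6p'
python3 -c "
from h import *; togo(O+S.T@[-.184,0,.44],78.9)"
```

```text
t: 31.27
tool_pos: [0.6837, -0.1873, 0.4368]
tool_rot: [0.3, 3.127, -0.0]
contact_force: [0.5, -1.1, -2.2]
opening: 0.0247
grip_force: 70.0
t 31.27 tcp [ 0.6837 -0.1873  0.4368] tool y angle 79.03 tilt 0.01 togo [384.2 391.   -3.3] roll 0.0022
```

```bash
python3 -m handwheel '[{"tx":13,"ty":13,"tz":0,"roll":0},{"tx":25,"ty":25,"tz":0,"roll":0},{"tx":28,"ty":28.5,"tz":0,"roll":0},{"tx":28,"ty":28.5,"tz":0,"roll":0},{"tx":28,"ty":28.5,"tz":0,"roll":0},{"tx":28,"ty":28.5,"tz":0,"roll":0},{"tx":28,"ty":28.5,"tz":0,"roll":0},{"tx":28,"ty":28.5,"tz":0,"roll":0},{"tx":28,"ty":28.5,"tz":0,"roll":0},{"tx":28,"ty":28.5,"tz":0,"roll":0},{"tx":28,"ty":28.5,"tz":0,"roll":0},{"tx":28,"ty":28.5,"tz":0,"roll":0}]' | sed -n '2p;4p'
python3 -m handwheel '[{"tx":28,"ty":28.5,"tz":0,"roll":0},{"tx":23,"ty":24,"tz":0,"roll":0},{"tx":10,"ty":11,"tz":0,"roll":0},{"tx":4,"ty":4,"tz":0,"roll":0},{"tx":0,"ty":0,"tz":0,"roll":0},{"tx":0,"ty":0,"tz":0,"roll":0},{"tx":0,"ty":0,"tz":0,"roll":0}]' | sed -n '2p;4p'
python3 -c "
from h import *; togo(O+S.T@[-.184,0,.2465],78.9)"
```

```text
tool_pos: [0.4319, 0.1919, 0.434]
contact_force: [0.7, 0.9, -0.2]
tool_pos: [0.3836, 0.2687, 0.4357]
contact_force: [0.2, -0.1, -1.2]
t 32.85 tcp [0.3836 0.2687 0.4357] tool y angle 78.85 tilt 0.09 togo [  2.6   0.8 189.2] roll -0.0009
```

```bash
python3 -m handwheel '[{"tx":3,"ty":0.5,"tz":20,"roll":0},{"tx":0,"ty":0,"tz":40,"roll":0},{"tx":0,"ty":0,"tz":40,"roll":0},{"tx":0,"ty":0,"tz":40,"roll":0},{"tx":0,"ty":0,"tz":30,"roll":0},{"tx":0,"ty":0,"tz":12,"roll":0},{"tx":0,"ty":0,"tz":5,"roll":0},{"tx":0,"ty":0,"tz":0,"roll":0},{"tx":0,"ty":0,"tz":0,"roll":0},{"tx":0,"ty":0,"tz":0,"roll":0},{"tx":0,"ty":0,"tz":0,"roll":0},{"tx":0,"ty":0,"tz":0,"roll":0}]' | sed -n '2p;4p'
python3 -m handwheel '[{"tx":-6,"ty":0,"tz":0,"roll":0},{"tx":-8,"ty":0,"tz":0,"roll":0},{"tx":-8,"ty":0,"tz":0,"roll":0},{"tx":-4,"ty":0,"tz":0,"roll":0},{"tx":0,"ty":0,"tz":0,"roll":0},{"tx":0,"ty":0,"tz":0,"roll":0},{"tx":0,"ty":0,"tz":0,"roll":0},{"tx":0,"ty":0,"tz":0,"roll":0}]' | sed -n '2p;4p'
python3 chk.py -157;python3 -c "
from h import *; togo(O+S.T@[-.1,0,.2465],78.9)"
```

```text
tool_pos: [0.3809, 0.2711, 0.2514]
contact_force: [-0.7, -0.2, -0.8]
tool_pos: [0.4055, 0.2657, 0.2494]
contact_force: [0.6, -0.4, -0.5]
s2 205 43 x [-173.7 -143.7] y [-16.1  13.8]
s2 213 39 x [-174.8 -143.6] y [-16.2  15.8]
s2 221 37 x [-173.  -143.6] y [-16.6  13. ]
 block top hist [ 5  5  5  5  7  7  5  6  9 17 24  7  4  2  2  3  2  2]
 arm z95 217.1 y -4.3..5.1
c2 205 28 x [-171.9 -141. ] y [-16.8  10.8]
c2 213 17 x [-165.4 -140. ] y [-17.2  13.4]
c2 221 14 x [-154.9 -140.3] y [-17.1  13.8]
 block top hist [ 5  0  2  2  2  3  5  8  3  3  7 10 11  7  3  0  3  2]
 arm z95 218.6 y -4.3..3.1
t 34.62 tcp [0.4055 0.2657 0.2495] tool y angle 78.93 tilt 0.0 togo [-59.1  -0.8   3. ] roll 0.0006
```

```bash
python3 -m handwheel '[{"tx":0,"ty":-0.3,"tz":2.7,"roll":0},{"tx":0,"ty":0,"tz":0,"roll":0},{"tx":-4,"ty":0,"tz":0,"roll":0},{"tx":-6,"ty":0,"tz":0,"roll":0},{"tx":-6,"ty":0,"tz":0,"roll":0},{"tx":-4,"ty":0,"tz":0,"roll":0},{"tx":0,"ty":0,"tz":0,"roll":0}]' | sed -n '2p;4p'
python3 -m handwheel '[{"tx":-4,"ty":0,"tz":0,"roll":0},{"tx":-4,"ty":0,"tz":0,"roll":0},{"tx":-2,"ty":0,"tz":0,"roll":0},{"tx":0,"ty":0,"tz":0,"roll":0}]' | sed -n '2p;4p'
python3 -m handwheel '[{"tx":-4,"ty":0,"tz":0,"roll":0},{"tx":-4,"ty":0,"tz":0,"roll":0},{"tx":-4,"ty":0,"tz":0,"roll":0},{"tx":0,"ty":0,"tz":0,"roll":0}]' | sed -n '2p;4p'
python3 -c "
from h import *; togo(O+S.T@[-.097,0,.2465],78.9)"
```

```text
tool_pos: [0.4262, 0.2612, 0.2468]
contact_force: [-0.3, -0.4, -0.2]
tool_pos: [0.4355, 0.2595, 0.2468]
contact_force: [0.8, 0.1, -1.2]
tool_pos: [0.4475, 0.2571, 0.2468]
contact_force: [0.4, -0.7, -1.0]
t 35.87 tcp [0.4475 0.2571 0.2468] tool y angle 78.89 tilt 0.02 togo [-19.3  -0.4   0.3] roll -0.0001
```

```bash
python3 -m handwheel '[{"tx":-5,"ty":0,"tz":0,"roll":0},{"tx":-6,"ty":0,"tz":0,"roll":0},{"tx":-5,"ty":0,"tz":0,"roll":0},{"tx":-3,"ty":0,"tz":0,"roll":0},{"tx":0,"ty":0,"tz":0,"roll":0},{"tx":0,"ty":0,"tz":0,"roll":0}]' | sed -n '2p;4p'
python3 -m handwheel '[{"tx":0,"ty":0,"tz":3,"roll":0},{"tx":0,"ty":0,"tz":3,"roll":0},{"tx":0,"ty":0,"tz":3,"roll":0},{"tx":0,"ty":0,"tz":0,"roll":0},{"tx":0,"ty":0,"tz":0,"roll":0}]' | sed -n '2p;4p'
python3 -m handwheel '[{"tx":-3,"ty":0,"tz":0,"roll":0},{"tx":-4,"ty":0,"tz":0,"roll":0},{"tx":-3,"ty":0,"tz":0,"roll":0},{"tx":0,"ty":0,"tz":0,"roll":0},{"tx":0,"ty":0,"tz":0,"roll":0}]' | sed -n '2p;4p'
python3 -c "
from h import *; togo(O+S.T@[-.078,0,.2375],78.9)"; python3 chk.py -85
```

```text
tool_pos: [0.4657, 0.2536, 0.2467]
contact_force: [-0.4, 0.4, -0.8]
tool_pos: [0.4652, 0.2536, 0.2373]
contact_force: [-0.4, -0.3, -1.4]
tool_pos: [0.4756, 0.2516, 0.2379]
contact_force: [-0.2, 0.0, -1.0]
t 37.2 tcp [0.4756 0.2516 0.2379] tool y angle 78.9 tilt 0.01 togo [-9.6 -0.5  0.4] roll 0.0000
s2 205 28 x [-102.   -72.4] y [-16.6  -7.8]
s2 213 32 x [-103.4  -61.8] y [-17.3  -2.7]
s2 221 72 x [-103.3  -65.6] y [-16.3  12.7]
 block top hist [2 3 0 3 3 3 0 0 0 1 0 2 1 1 2 0 1 3]
 arm z95 217.5 y -2.1..1.3
c2 205 9 x [-91.8 -70.7] y [-17.8 -13. ]
c2 213 8 x [-86.1 -69.1] y [-17.6 -15.1]
c2 221 21 x [-93.1 -69.6] y [-17.3  -3.5]
 block top hist [5 7 2 3 1 0 0 2 2 1 3 1 2 5 3 2 4 2]
```

Approach the medium block slowly until contact.

```bash
python3 -m handwheel '[{"tx":-3,"ty":0,"tz":0,"roll":0},{"tx":-3,"ty":0,"tz":0,"roll":0},{"tx":0,"ty":0,"tz":0,"roll":0},{"tx":0,"ty":0,"tz":0,"roll":0}]' | sed -n '2p;4p'
for i in 1 2 3 4; do python3 -m handwheel '[{"tx":-1.2,"ty":0,"tz":0,"roll":0},{"tx":0,"ty":0,"tz":0,"roll":0},{"tx":0,"ty":0,"tz":0,"roll":0}]' | sed -n '2p;4p'; done
```

```text
tool_pos: [0.4814, 0.2505, 0.2378]
contact_force: [-0.2, 0.8, -0.1]
tool_pos: [0.4824, 0.2503, 0.2378]
contact_force: [-0.2, -0.4, -0.9]
tool_pos: [0.4836, 0.2501, 0.2378]
contact_force: [-0.2, -0.5, -0.9]
tool_pos: [0.4848, 0.2498, 0.2378]
contact_force: [0.4, -0.0, -1.0]
tool_pos: [0.4855, 0.2497, 0.2378]
contact_force: [-3.3, 0.0, -0.4]
```

```bash
python3 -m handwheel '[{"tx":-0.8,"ty":0,"tz":0,"roll":0},{"tx":0,"ty":0,"tz":1.5,"roll":0},{"tx":0,"ty":0,"tz":0,"roll":0},{"tx":0,"ty":0,"tz":0,"roll":0}]' | sed -n '2p;4p'
for i in 1 2 ; do python3 -m handwheel '[{"tx":0,"ty":0,"tz":0.8,"roll":0},{"tx":0,"ty":0,"tz":0,"roll":0},{"tx":0,"ty":0,"tz":0,"roll":0}]' | sed -n '2p;4p'; done
python3 -m handwheel '[{"tx":1,"ty":0,"tz":0,"roll":0},{"tx":0,"ty":0,"tz":0,"roll":0},{"tx":0,"ty":0,"tz":0,"roll":0}]' | sed -n '2p;4p'
```

```text
tool_pos: [0.4857, 0.2499, 0.2364]
contact_force: [-5.6, 1.3, 1.8]
tool_pos: [0.4857, 0.2499, 0.2357]
contact_force: [-5.0, 1.8, 2.0]
tool_pos: [0.4857, 0.25, 0.235]
contact_force: [-6.1, 1.7, 2.5]
tool_pos: [0.4856, 0.25, 0.2349]
contact_force: [-3.2, 1.7, 1.4]
```

```bash
python3 -m handwheel '[{"tx":0,"ty":0,"tz":0.4,"roll":0},{"tx":0,"ty":0,"tz":0,"roll":0},{"tx":0,"ty":0,"tz":0,"roll":0}]' | sed -n '2p;4p'
python3 -m handwheel '[{"tx":0,"ty":0,"tz":0,"roll":0},{"tx":0,"ty":0,"tz":0,"roll":0},{"tx":0,"ty":0,"tz":0,"roll":0},{"tx":0,"ty":0,"tz":0,"roll":0},{"tx":0,"ty":0,"tz":-15,"roll":0},{"tx":0,"ty":0,"tz":-40,"roll":0},{"tx":0,"ty":0,"tz":-40,"roll":0},{"tx":0,"ty":0,"tz":-25,"roll":0},{"tx":0,"ty":0,"tz":0,"roll":0},{"tx":0,"ty":0,"tz":0,"roll":0},{"tx":0,"ty":0,"tz":0,"roll":0}]' 60 | sed -n '1,4p'
python3 tabs.py; python3 - <<'E'
from h import *
grab("scene","c9");grab("side","s9")
a=[cv2.imread('pics/s9.png')[90:250,190:350],cv2.imread('pics/c9.png')[90:250,310:470]]
cv2.imwrite('pics/m9.png',cv2.resize(np.hstack(a),None,fx=2.4,fy=2.4))
E
```

```text
tool_pos: [0.4856, 0.2499, 0.2347]
contact_force: [-4.6, 2.8, 3.5]
t: 40.88
tool_pos: [0.4856, 0.2495, 0.3534]
tool_rot: [-0.304, -3.126, 0.001]
contact_force: [0.0, -0.2, 0.5]
[(-86, 141), (-82, 162), (-78, 158), (-74, 32), (-54, 152), (-50, 136), (-46, 136), (-42, 26), (-22, 156), (-18, 118), (-14, 124), (-10, 29)]
-28 371 [[-20.5, -12.0, 257.3], [-15.2, -0.1, 258.9], [-9.2, 12.7, 260.1]]
-62 395 [[-52.1, -11.5, 257.2], [-47.1, 1.6, 258.8], [-41.6, 13.3, 259.9]]
-95 449 [[-84.1, -11.8, 257.4], [-78.9, 0.7, 258.9], [-73.2, 13.3, 260.2]]
```

View pics/m9.png

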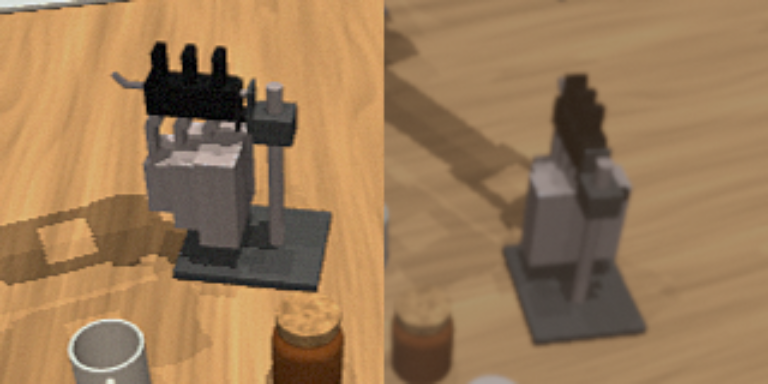

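The side crop shows three handles nested, tabs at (158,55), (190,55) and (220,60), with the eye blocks touching and the large one on the pad. The tab centres are 32 mm apart. Handing in.

```bash
python3 -c "
from station import ctrl; print(ctrl.finish_job())"
```

```text
the job is handed in; nothing more can be done
None
```

The job is handed in: all three scoops hang nested on the hook, large on the stop pad, then medium, then small. Handles measured touching at 32 mm spacing, the highest contact force I read was about 7 N, and the clock stood at about 41 s. The official verdict was not shown.

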